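# Load a gas-tight chamber, lock it and sniff its lid seam for leaks

## Robot

A 6-joint arm with a two-finger parallel gripper is mounted at the origin on a cart in front of the work surface, level with it; the furniture and walls round the work are solid. World frame = base frame: x ahead of the robot, y to its left, z up, the work surface at z = 0. Lengths are in m, angles in degrees, forces in N, time in s.
With the tool pointing down it reaches from about 0.25 to 0.725 m from the base axis. Payload 9.7 kg.
Tool frame: the origin (TCP) lies on the centre line of the jaws, within the pads' length; the fingertips stand 19 mm ahead of it and the grasp point (between the pads) is the TCP; z points along the fingers, y is the direction in which the jaws open and shut (so a half turn about z gives the same grasp; the last joint's range is limited). The gripper opens to 85 mm and grips with 20 to 120 N. Pads are 22 mm wide; open, the fingers measure 114 mm over their backs; the gripper's body (76 mm by 85 mm) begins 54 mm behind the grasp point. The pads swing forward as they close: fully open they stand 13 mm farther back than shut.
Start: joints at [64.572, 4.979, 10.078, 95.1, 0, 90], TCP at [0.236, 0.497, 0.25] pointing down, gripper open.
Joint ranges: [-179.16, 179.16], [-48.56, 103.87], [-65.8, 70.77], [-126.05, 130.52], [-82.76, 87.17], [-180, 180]. Speed limits (degrees/s): [127.2, 127.2, 147.25, 180, 180, 180].

## Interface

Orientations are given as [roll, pitch, yaw] about the fixed x, y, z axes, in that order (R = Rz(yaw) Ry(pitch) Rx(roll)).
In Python, from workcell import bot gives the robot as it stands.
- The arm moves only by the tool servo_tool, never from a script. Its argument "motion" is a list that holds one entry, the list of rows, each a list of 6 numbers: the shift along the tool's x, y, z in mm, then the turn, a rotation vector about the tool's x, y, z in rad. A call has 1 to 5 rows; each row shifts and turns the commanded pose from where the row before left it, along the tool's axes as they then stand; what a row does not reach is not made up. A row lasts 1/10 s, in which the tool goes at most 50 mm and 8.59 degrees, less where a joint would pass 70% of its speed; a pose out of reach is approached as far as the arm can. A call is refused whole if a number of a shift passes 50 or a number of a turn 0.15, either way. A call with a gripper value outside its range is refused whole. "gripper" is the finger opening in mm, from 0 to 85.4, set as the call begins (left out, the last holds). The fingers move at their own pace and stop on an object; "newtons" is the grip in N (left out, the last holds). Time passes only in rows, so rows that do not move let the fingers close. It gives the time, the measured TCP pose, the force and the opening at its end, in the units of the state.
- bot.get_obs(): the state, without advancing time (a new reading comes with each control period).
- bot.camera(name): name is "scene" or "side" or "wrist"; returns a dict with "color" (384x512x3 uint8, red, green, blue), "fx", "fy", "cx", "cy" (pixels), "R" (3x3) and "t" (3): a world point X has camera coordinates R X + t. Camera axes: x right, y down, z forward; pixel columns grow to the right and rows downward; lengths in m; the calibration is good to about 2 mm. A picture is of the moment at which its call begins. There is no depth.
- bot.job_done(): hands the job in, once; it reports no verdict.
Trained networks look in a picture, given as the dict that the camera call returned (one of the last four; its "shot" number tells which), for a name from the list of things; names that differ only in an ending like _2 or _b are one class to them, and where a whole thing is asked for, a point or a joint stands for the part that bears it (a point fixed in the world has none). Each returns a list of dicts, best first, with "confidence" (0 to 1); they miss things now and then, are a little off and sometimes report something else, mostly with a low value. They report only what shows in the picture. A call takes as long as a camera call. They do not tell look-alikes from the thing itself.
- bot.look_for(picture, label): "rect" ([left, top, width, height] in pixels, round what is visible of it).
The state is a dict: "time": time; "q": joint angles; "qd": joint speeds; "joint_efforts": joint torques, N m; "ee_pos": TCP position; "tcp_rot": TCP orientation; "wrist_force": force on the tool from outside, world axes, zero at the start; "torque": the same for the moment, N m; "opening": finger opening in m.
Only numpy, scipy, OpenCV 4.12 (cv2) and the standard library are available. Lean on these libraries where they do the work, as an engineer would, in place of code of your own. Each camera call takes 0.05 s, during which the arm holds its last target.

## Task

Load the bottles that are here into the incubation chamber, one after another in pocket order (tall vial into pocket 1, dropper bottle into pocket 2, short vial into pocket 3; skip any that is missing), then close the lid gently and turn its latch to locked. Take the leak-detector wand from its stand and run its tip slowly, at about 2 cm/s and within a few millimetres but without pressing, along the lid seam in one unbroken pass: along the front from beside the hinge to the left corner, along the left end, then back along the rear side to the hinge. Put the wand back upright in its stand and leave the specimen cup and the hemostat alone.

Things in the scene. Friction and masses are not known exactly. Their poses are not given: they have to be found in the camera images.
- chamber: gas-tight chamber, fixed: low white tub, aluminium flange round its mouth, hood lid. Origin under its centre; x to the rear (away from the robot), y left, z up; turned up to 0.12 rad. Flange 150 (x) by 220 (y) mm, top at z = 55; opening 92 by 170. A grey block inside (top at z = 37 mm) has three pockets in a row along y, numbered by steel pips. Hollow lid 110 by 190 by 49 mm, shut: top at z = 106
- pocket1 (a point): centre of the floor of pocket 1 (one pip, the rightmost, nearest the hinge), round, 36 mm in diameter, 28 mm deep, open above; takes the tall vial, whose origin then lies on this point
- pocket2 (a point): the same for pocket 2 (two pips, the middle one), 37 mm in diameter; takes the dropper bottle
- pocket3 (a point): the same for pocket 3 (three pips, the leftmost, farthest from the hinge), 33 mm in diameter; takes the short vial
- tall_vial: straight vial with a green label band and a wide white cap, 32 mm across the body (to 67 mm up), 34 mm across the cap, 80 mm high, 30 g; standing loose; origin at the centre of its underside, z up. May be absent
- dropper_bottle: clear bottle with a pointed dropper nozzle, 33 mm in diameter, 82 mm high, 35 g; standing loose; origin at the centre of its underside, z up; the body reaches to 60 mm up. May be absent
- short_vial: straight amber vial with a white cap, 28 mm across the body (to 57 mm up), 30 mm across the cap, 68 mm high, 20 g; standing loose; origin at the centre of its underside, z up. May be absent
- lid (a joint): hinge angle of the chamber's hood lid in rad: 0 shut, 1.6 to 1.72 at the start (standing open, to the right of the tub), stop at 1.75. The hinge is stiff and holds the lid at any angle (it needs about 0.4 N m, that is some 4 N at 100 mm from the hinge)
- lid_hinge (a point): middle of the hinge axis, at the right end of the chamber, 61 mm above the worktop; the axis runs along the chamber's x. The lid reaches 199 mm from it. Its outer flat face (the top when shut) lies 45 mm above the axis. Opened by an angle a, the lid points from here along +cos a in the chamber's y and sin a in z, its outer face turned to the right (along -sin a in y and cos a in z)
- latch (a joint): angle of the quarter-turn latch on the lid in rad: 0 unlocked (the wing lies along the chamber's y), 1.57 locked (the wing lies along x). It locks by turning clockwise seen from above; starts between 0 and 0.2; needs about 0.06 N m and stays where it is left
- latch_grip (a point): centre of the latch wing, a black bar 14 mm thick, 56 mm long and 22 mm high (11 mm above and below this point), on the lid's outer face, 166 mm along the lid from the hinge axis. With the lid shut this point is 129 mm above the worktop, 23 mm above the lid's face
- stand: bench stand of the wand, fixed: dark base 84 mm square and two posts carrying a grey plate (76 by 50 mm, 10 mm thick, top at z = 88 mm) with a hole 15 mm square, through which the probe of the wand hangs. Origin under its centre on the worktop
- dock (a point): point under the hole, on the stand's axis, 18 mm above the worktop, where the tip of the docked wand is
- wand: leak-detector wand, 133 mm long, 110 g, upright in its stand at the start. Origin at the tip, z up along the wand. A straight probe 7 mm thick runs up from the tip (widening from z = 55), then a grey handle 34 (x) by 28 (y) mm with a black end from z = 70 to 133 mm, whose flat underside rests on the stand's plate
- wand_grip (a point): middle of the wand's handle, 105 mm above the tip, the place to hold it (28 mm across its y)
- seam0 (a point): start of the seam pass: front side, 20 mm from the hinge corner. The seam is the dark gasket line where the edge of the shut lid meets the flange, 55 mm from the chamber's centre line at front and rear and 95 mm from its centre at the left end; the seam points lie 2 mm outside the lid edge and 2 mm above the flange
- seam1 (a point): seam, middle of the front side
- seam2 (a point): seam, front left corner
- seam3 (a point): seam, middle of the left end
- seam4 (a point): seam, rear left corner
- seam5 (a point): seam, middle of the rear side; wall cabinets hang behind and above it, so rise only farther forward or to the left
- seam6 (a point): end of the seam pass: rear side, 20 mm from the hinge corner
- specimen_a: specimen cup with a screw cap, 60 mm in diameter, 70 mm high, origin at the centre of its underside; a bystander to leave alone
- hemostat: steel hemostat clamp, 135 mm long, lying flat at the right front; origin in its middle; a bystander to leave alone
Things that resemble listed ones, but are neither listed nor needed, are in the scene too. Leave any turquoise look-alike of the tall_vial alone.

How it is judged:
By the outcome, as a careful person would: the job done as asked, in the order asked, and still so for the second after the job is handed in, with the robot touching nothing.
Of tall_vial, dropper_bottle, short_vial only 2 to 3 are there at a start; the rules pass over those that are not, and their reading is None.
At some moment in a run one of tall_vial, dropper_bottle, short_vial may be knocked a few centimetres aside while the robot is not near it.
Once in a run the grip may slacken for a moment while it holds something.
It also fails if it takes over 208 s, if anything falls off the work surface, if the arm or the gripper's body presses on something with over 40 N, if the wrist force passes 120 N, or if a joint passes its speed limit or range.

## Working session

There is one attempt and no reset: what is moved stays moved. The work goes in short steps, Python scripts to look and compute and a tool call to move; the robot and the scene stay as the last step left them, time stands still between calls to the robot, and variables do not carry over. Pictures are saved under pics/ and viewed, and the job is handed in when it is done.

Besides the shell and the picture viewer there is one more tool, called after "Call:" as name(argument=value, ...), one argument or row to a line, values as JSON. servo_tool: Moves the arm, as the interface text tells. Its arguments: {"type":"object","properties":{"motion":{"type":"array","items":{"type":"array","items":{"type":"array","items":{"type":"number"}}}},"gripper":{"type":"number"},"newtons":{"type":"number"}},"required":["motion"]}

```bash
ls -la; mkdir -p pics; python3 - <<'E'
from workcell import bot
import cv2,json
o=bot.get_obs(); print(o)
for n in ["scene","side","wrist"]:
    p=bot.camera(n); cv2.imwrite(f"pics/{n}0.png",p["color"][:,:,::-1])
    print(n,p["fx"],p["fy"],p["cx"],p["cy"],p["R"],p["t"],p.get("shot"))
    for l in ["chamber","tall_vial","dropper_bottle","short_vial","lid","latch","stand","wand","specimen_a","hemostat"]:
        try: print(l,[( [round(v) for v in d["rect"]],round(d["confidence"],2)) for d in bot.look_for(p,l)])
        except Exception as e: print(l,e)
E
```

```text
total 12
drwxr-xr-x  3 agent agent 4096 Dec  5 22:35 .
drwxr-xr-x 23 root  root  4096 Dec  5 22:35 ..
drwxr-xr-x  2 agent agent 4096 Dec  5 22:35 pics
{'time': 0.0, 'q': array([ 6.45715888e+01,  5.01004152e+00,  1.00329592e+01,  9.50980691e+01,
       -8.83221879e-04,  9.00001339e+01]), 'qd': array([-0.00242449,  0.01357037,  0.02708222,  0.02714434, -0.03152865,
       -0.01424175]), 'joint_efforts': array([-4.86899255e-03, -5.20392001e+01,  4.64801323e+01,  1.65352109e-02,
       -1.78786404e-04, -7.67221422e-06]), 'ee_pos': array([0.23607689, 0.49653163, 0.24957981]), 'tcp_rot': array([-1.79924849e+02,  8.83396690e-04,  1.54571456e+02]), 'wrist_force': array([-0.0782783 ,  0.47675343, -0.3470379 ]), 'torque': array([ 0.02615967, -0.03762691, -0.04857946]), 'opening': 0.08522320557143946}
scene 357.2117029609104 357.2117029609104 248.52399366999936 190.07826584156567 [[ 0.79782372 -0.60288991  0.00103498]
 [-0.38380938 -0.50922976 -0.77030865]
 [ 0.46493835  0.61417328 -0.63767038]] [-0.31823461  0.35365716  0.71798094] 1
chamber [([236, 193, 135, 92], 0.96), ([283, 311, 54, 33], 0
[... 908 characters left out ...]
7, 13, 26], 0.58)]
short_vial [([228, 186, 12, 30], 0.74)]
lid [([292, 192, 76, 95], 0.88)]
latch [([339, 225, 22, 23], 0.9)]
stand [([187, 144, 32, 35], 0.76), ([337, 223, 20, 26], 0.43)]
wand [([198, 129, 14, 39], 0.86)]
specimen_a [([241, 149, 19, 23], 0.6)]
hemostat [([262, 320, 66, 28], 0.63)]
wrist 295.072020823985 295.072020823985 257.738714662114 187.61427995482094 [[ 0.42944183  0.90309397 -0.00099936]
 [ 0.87052138 -0.41365779  0.26660789]
 [ 0.24035859 -0.11536254 -0.96380456]] [-0.54989072 -0.03420763  0.37860066] 3
chamber []
tall_vial [([170, 310, 25, 26], 0.68)]
dropper_bottle []
short_vial []
lid []
latch []
stand [([226, 282, 70, 43], 0.87)]
wand []
specimen_a []
hemostat []
```

```bash
cat > h.py <<'E'
import numpy as np, cv2, pickle
from workcell import bot
from scipy.spatial.transform import Rotation as Ro
def snap(n,name=None):
    p=bot.camera(n)
    if name: cv2.imwrite(f"pics/{name}.png",p["color"][:,:,::-1]); pickle.dump(p,open(f"pics/{name}.pkl","wb"))
    return p
def load(name): return pickle.load(open(f"pics/{name}.pkl","rb"))
def ray(p,u,v):
    R=np.array(p["R"]);t=np.array(p["t"])
    d=R.T@np.array([(u-p["cx"])/p["fx"],(v-p["cy"])/p["fy"],1.]); return -R.T@t,d
def onz(p,u,v,z):
    c,d=ray(p,u,v); return c+d*(z-c[2])/d[2]
def proj(p,X):
    x=np.array(p["R"])@np.asarray(X,float)+np.array(p["t"]); return np.array([p["fx"]*x[0]/x[2]+p["cx"],p["fy"]*x[1]/x[2]+p["cy"]])
def tri(obs):
    A=np.zeros((3,3));b=np.zeros(3)
    for p,u,v in obs:
        c,d=ray(p,u,v);d/=np.linalg.norm(d);M=np.eye(3)-np.outer(d,d);A+=M;b+=M@c
    return np.linalg.solve(A,b)
def crop(name,x0,y0,w,h,s,out):
    p=load(name); im=p["color"][y0:y0+h,x0:x0+w,::-1]
    cv2.imwrite(f"pics/{out}.png",cv2.resize(im,None,fx=s,fy=s,interpolation=cv2.INTER_CUBIC))
E
python3 - <<'E'
from h import *
a=snap("scene","s1");b=snap("side","d1")
crop("s1",160,130,220,160,3.6,"s1c");crop("d1",170,120,220,170,3.5,"d1c")
for n,p,l in (("s",a,[("turq",189,208),("drop",212,195),("short",223,215),("tall",240,200),("cup",231,178),("stand",186,187),("hemo",311,327)]),("d",b,[("turq",199,201),("drop",225,191),("short",233,211),("tall",254,198),("cup",251,172),("stand",203,175),("hemo",295,333)])):
    for k,u,v in l: print(n,k,onz(p,u,v,0).round(3))
E
```

```text
s turq [0.394 0.291 0.   ]
s drop [0.482 0.301 0.   ]
s short [0.459 0.204 0.   ]
s tall [0.538 0.228 0.   ]
s cup [0.58  0.337 0.   ]
s stand [0.436 0.385 0.   ]
s hemo [ 0.414 -0.207  0.   ]
d turq [0.393 0.285 0.   ]
d drop [0.478 0.297 0.   ]
d short [0.462 0.202 0.   ]
d tall [0.541 0.23  0.   ]
d cup [0.591 0.353 0.   ]
d stand [0.449 0.402 0.   ]
d hemo [ 0.418 -0.21   0.   ]
```

```bash
cat >> h.py <<'E'
def plan(pos,yaw,n,o=None):
    """rows from present pose (tool down) to pos/yaw in n rows"""
    o=o or bot.get_obs(); p0=np.array(o["ee_pos"]);R0=Ro.from_euler("xyz",o["tcp_rot"],degrees=True)
    R1=Ro.from_euler("xyz",[180,0,yaw],degrees=True)
    w=(R0.inv()*R1).as_rotvec(); R=R0;p=p0;rows=[]
    for i in range(n):
        q=p0+(np.array(pos)-p0)*(i+1)/n
        d=R.inv().apply(q-p)*1000; rows.append([round(v,1) for v in d]+[round(v,4) for v in w/n]); 
        R=R*Ro.from_rotvec(w/n);p=q
    for r in rows: print(r)
    return rows
def st():
    o=bot.get_obs(); print(round(o["time"],2),o["ee_pos"].round(4),o["tcp_rot"].round(2),"F",o["wrist_force"].round(1),"op",round(o["opening"]*1000,1),"q",o["q"].round(1)); return o
E
python3 - <<'E'
from h import *
a=load("s1");b=load("d1")
for p,l in ((a,[(235.8,233.6),(273.9,208.6),(296,287)]),(b,[(235.1,228),(283.4,208)])):
    for u,v in l: print(onz(p,u,v,.055).round(3))
print("lid top corners/ latch", tri([(a,352+9,226+11),(b,339+11,225+11)]).round(3))
print("stand",tri([(a,181,150),(b,199,140)]).round(3))
plan([.44,.17,.36],90,9)
E
```

```text
[0.416 0.077 0.055]
[0.556 0.091 0.055]
[ 0.428 -0.137  0.055]
[0.414 0.078 0.055]
[0.559 0.095 0.055]
lid top corners/ latch [ 0.52  -0.204  0.218]
stand [0.452 0.419 0.116]
[np.float64(-36.0), np.float64(-23.1), np.float64(-12.2), np.float64(0.0), np.float64(-0.0), np.float64(0.1252)]
[np.float64(-38.6), np.float64(-18.4), np.float64(-12.2), np.float64(0.0), np.float64(-0.0), np.float64(0.1252)]
[np.float64(-40.6), np.float64(-13.4), np.float64(-12.2), np.float64(0.0), np.float64(-0.0), np.float64(0.1252)]
[np.float64(-42.0), np.float64(-8.2), np.float64(-12.2), np.float64(0.0), np.float64(-0.0), np.float64(0.1252)]
[np.float64(-42.7), np.float64(-2.9), np.float64(-12.2), np.float64(0.0), np.float64(-0.0), np.float64(0.1252)]
[np.float64(-42.7), np.float64(2.4), np.float64(-12.2), np.float64(0.0), np.float64(-0.0), np.float64(0.1252)]
[np.float64(-42.1), np.float64(7.8), np.float64(-12.2), np.float64(0.0), np.float64(-0.0), np.float64(0.1252)]
[np.float64(-40.8), np.float64(12.9), np.float64(-12.2), np.float64(0.0), np.float64(-0.0), np.float64(0.1252)]
[np.float64(-38.8), np.float64(17.9), np.float64(-12.2), np.float64(0.0), np.float64(-0.0), np.float64(0.1252)]
```

Call:
servo_tool(
  motion=[
    [[-36,-23,-12,0,0,0.125],[-39,-18,-12,0,0,0.125],[-41,-13,-12,0,0,0.125],[-42,-8,-12,0,0,0.125],[-43,-3,-12,0,0,0.125]],
  ],
  gripper=85,
  newtons=40,
)

```text
time: 2.25
ee_pos: [0.3513, 0.3139, 0.3109]
tcp_rot: [180.0, -0.0, 118.5]
wrist_force: [0.7, 0.8, 0.8]
opening: 0.085
```

Call:
servo_tool(
  motion=[
    [[-43,2,-12,0,0,0.125],[-42,8,-12,0,0,0.125],[-41,13,-12,0,0,0.125],[-39,18,-12,0,0,0.125],[0,0,0,0,0,0]],
  ],
)

```text
time: 2.75
ee_pos: [0.4438, 0.1662, 0.3595]
tcp_rot: [179.9, 0.0, 89.6]
wrist_force: [0.5, 0.6, -0.2]
opening: 0.0852
```

```bash
python3 - <<'E'
from h import *
st()
p=snap("wrist","w1")
for l in ["chamber","tall_vial","dropper_bottle","short_vial","lid","latch","stand","wand","specimen_a"]:
    print(l,[( [round(v) for v in d["rect"]],round(d["confidence"],2)) for d in bot.look_for(p,l)])
im=cv2.resize(p["color"][:,:,::-1],None,fx=1.5,fy=1.5,interpolation=cv2.INTER_CUBIC); cv2.imwrite("pics/w1b.png",im)
E
```

```text
2.75 [0.4438 0.1662 0.3595] [1.7988e+02 1.0000e-02 8.9600e+01] F [ 0.5  0.6 -0.2] op 85.2 q [ 2.060e+01 -1.500e+00  1.590e+01  1.073e+02 -1.000e-01  1.110e+02]
chamber [([238, 199, 101, 132], 0.96)]
tall_vial [([310, 88, 36, 30], 0.76), ([208, 41, 33, 37], 0.71), ([342, 0, 59, 37], 0.31)]
dropper_bottle [([271, 40, 24, 31], 0.73)]
short_vial [([261, 114, 22, 26], 0.84)]
lid [([317, 316, 12, 16], 0.54), ([308, 91, 39, 27], 0.24)]
latch [([313, 318, 16, 15], 0.38), ([238, 197, 104, 133], 0.34)]
stand [([236, 0, 55, 13], 0.89)]
wand [([235, 0, 54, 17], 0.33)]
specimen_a [([341, 0, 63, 36], 0.87)]
```

```bash
python3 - <<'E'
from h import *
p=load("w1"); g=p["color"]
f=lambda u,v,z: onz(p,(u+.5)/1.5-.5,(v+.5)/1.5-.5,z).round(4)
for k,u,v,z in [("tall",499,155,.08),("drop",432,77,.08),("short",409,188,.068),("RL",500,297,.055),("FL",357,312,.055),("FR",380,487,.055),("RR",508,479,.055),("p3",430,341,.037),("p2",434,379,.037),("p1",438,417,.037)]: print(k,f(u,v,z))
im=cv2.resize(g[190:335,230:350,::-1],None,fx=4.1,fy=4.1,interpolation=cv2.INTER_CUBIC); cv2.imwrite("pics/w1ch.png",im)
# circles for caps by Hough
gray=cv2.cvtColor(g,cv2.COLOR_RGB2GRAY)
for n,x,y in (("tall",333,103),("drop",288,51),("short",272,125)):
    pt=gray[y-20:y+20,x-20:x+20]; _,m=cv2.threshold(pt,0,255,cv2.THRESH_OTSU); nn,lab,stt,c=cv2.connectedComponentsWithStats(m); i=1+np.argmax(stt[1:,4]); print(n,c[i]+[x-20,y-20],stt[i])
E
```

```text
tall [0.5427 0.2366 0.08  ]
drop [0.4828 0.2998 0.08  ]
short [0.4647 0.2081 0.068 ]
RL [0.5582 0.0984 0.055 ]
FL [0.413  0.0835 0.055 ]
FR [ 0.4341 -0.1298  0.055 ]
RR [ 0.5808 -0.1202  0.055 ]
p3 [0.4901 0.0432 0.037 ]
p2 [ 0.4954 -0.0024  0.037 ]
p1 [ 0.501  -0.0505  0.037 ]
tall [333.29962547 103.57677903] [  8   8  26  26 534]
drop [287.52806122  51.71428571] [  9   9  22  24 392]
short [272.33780161 125.16353887] [ 10  10  22  22 373]
```

```bash
python3 - <<'E'
from h import *
p=load("w1")
print(onz(p,333.3,103.6,.08),onz(p,287.5,51.7,.08),onz(p,272.3,125.2,.068))
plan([.542,.236,.15],96,5)
E
```

```text
[0.54375454 0.23606287 0.08      ] [0.48234719 0.29919414 0.08      ] [0.46441099 0.20808115 0.068     ]
[np.float64(13.1), np.float64(20.2), np.float64(41.6), np.float64(-0.0), np.float64(0.0), np.float64(-0.0202)]
[np.float64(12.7), np.float64(20.4), np.float64(41.6), np.float64(-0.0), np.float64(0.0), np.float64(-0.0202)]
[np.float64(12.2), np.float64(20.7), np.float64(41.6), np.float64(-0.0), np.float64(0.0), np.float64(-0.0202)]
[np.float64(11.8), np.float64(20.9), np.float64(41.6), np.float64(-0.0), np.float64(0.0), np.float64(-0.0202)]
[np.float64(11.4), np.float64(21.2), np.float64(41.6), np.float64(-0.0), np.float64(0.0), np.float64(-0.0202)]
```

Call:
servo_tool(
  motion=[
    [[13,20.5,41,0,0,-0.02],[12.5,20.5,41,0,0,-0.02],[12,20.5,41,0,0,-0.02],[12,21,41,0,0,-0.02],[11.5,21,41,0,0,-0.02]],
  ],
  gripper=60,
)

```text
time: 3.75
ee_pos: [0.543, 0.2359, 0.1516]
tcp_rot: [180.0, -0.0, 95.9]
wrist_force: [0.7, -0.2, 0.1]
opening: 0.0603
```

Call:
servo_tool(
  motion=[
    [[0,0,0,0,0,0],[0,0,0,0,0,0]],
  ],
)

```text
time: 3.95
ee_pos: [0.5419, 0.2351, 0.1526]
tcp_rot: [-179.9, 0.0, 95.9]
wrist_force: [-0.6, -0.9, 0.8]
opening: 0.06
```

```bash
python3 - <<'E'
from h import *
st()
p=snap("wrist","w2"); snap("side","d2")
im=cv2.resize(p["color"][:,:,::-1],None,fx=1.5,fy=1.5,interpolation=cv2.INTER_CUBIC); cv2.imwrite("pics/w2b.png",im)
crop("d2",150,90,260,200,3,"d2c")
print(proj(p,[.5435,.236,.08]))
E
```

```text
3.95 [0.5419 0.2351 0.1526] [-1.7986e+02  4.0000e-02  9.5880e+01] F [-0.6 -0.9  0.8] op 60.0 q [ 23.5   9.8   4.6  84.9  -0.  107.6]
[260.90202203 205.24595928]
```

Call:
servo_tool(
  motion=[
    [[1,1,25,0,0,0],[1,1,25,0,0,0],[0.3,0.3,25,0,0,0],[0,0,21,0,0,0],[0,0,0,0,0,0]],
  ],
)

```text
time: 4.55
ee_pos: [0.5438, 0.237, 0.0568]
tcp_rot: [-179.9, 0.0, 95.8]
wrist_force: [-0.2, 0.3, 0.8]
opening: 0.06
```

Call:
servo_tool(
  motion=[
    [[0,0,0,0,0,0],[0,0,0,0,0,0],[0,0,0,0,0,0],[0,0,0,0,0,0]],
  ],
  gripper=20,
  newtons=50,
)

```text
time: 4.95
ee_pos: [0.5457, 0.238, 0.0601]
tcp_rot: [179.8, -0.1, 95.8]
wrist_force: [-2.3, -0.4, 7.7]
opening: 0.0323
```

```bash
python3 - <<'E'
from h import *
st()
E
```

```text
4.95 [0.5457 0.238  0.0601] [ 1.798e+02 -7.000e-02  9.584e+01] F [-2.3 -0.4  7.7] op 32.3 q [ 23.6  11.5  -3.7  74.6   0.  107.7]
```

Call:
servo_tool(
  motion=[
    [[0,0,-20,0,0,0],[0,0,-50,0,0,0],[0,0,-50,0,0,0],[0,0,-50,0,0,0],[0,0,-50,0,0,0]],
  ],
)

```text
time: 5.45
ee_pos: [0.5443, 0.2373, 0.2809]
tcp_rot: [179.9, -0.0, 95.8]
wrist_force: [0.8, -0.1, -0.5]
opening: 0.0324
```

Call:
servo_tool(
  motion=[
    [[-36,-21,0,0,0,0],[-36,-21,0,0,0,0],[-36,-21,0,0,0,0],[-36,-21,0,0,0,0],[-36,-21,0,0,0,0]],
  ],
)

```text
time: 5.95
ee_pos: [0.4577, 0.0465, 0.2787]
tcp_rot: [179.9, 0.0, 95.9]
wrist_force: [0.0, -0.9, 0.2]
opening: 0.0325
```

Call:
servo_tool(
  motion=[
    [[-36,-21,0,0,0,0],[-36,-21,0,0,0,0],[0,0,0,0,0,0],[0,0,0,0,0,0]],
  ],
)

```text
time: 6.35
ee_pos: [0.424, -0.0288, 0.2787]
tcp_rot: [179.8, 0.0, 95.7]
wrist_force: [0.1, 0.0, -0.1]
opening: 0.0327
```

```bash
python3 - <<'E'
from h import *
st()
p=snap("wrist","w3"); snap("side","d3");snap("scene","s3")
im=cv2.resize(p["color"][:,:,::-1],None,fx=1.5,fy=1.5,interpolation=cv2.INTER_CUBIC); cv2.imwrite("pics/w3b.png",im)
E
```

```text
6.35 [ 0.424  -0.0288  0.2787] [1.7984e+02 2.0000e-02 9.5710e+01] F [ 0.1  0.  -0.1] op 32.7 q [ -3.9 -11.4  -2.3  98.9   0.   80.4]
```

```bash
python3 - <<'E'
from h import *
p=load("w3"); g=p["color"]
im=cv2.resize(g[55:252,245:405,::-1],None,fx=3.7,fy=3.7,interpolation=cv2.INTER_CUBIC)[:740]; cv2.imwrite("pics/w3c.png",cv2.resize(im,None,fx=.8,fy=.8))
gray=cv2.cvtColor(g,cv2.COLOR_RGB2GRAY)
# pockets: dark blobs
for n,x,y in (("p3",318,108),("p2",316,146),("p1",315,184)):
    pt=gray[y-20:y+20,x-20:x+20].astype(float)
    print(n,pt[20].astype(int).tolist())
E
```

```text
p3 [174, 174, 175, 175, 175, 165, 151, 154, 157, 158, 158, 158, 159, 159, 159, 159, 159, 152, 114, 102, 105, 106, 106, 106, 106, 106, 107, 106, 104, 82, 65, 60, 60, 65, 96, 118, 153, 175, 179, 179]
p2 [175, 175, 175, 175, 170, 153, 158, 162, 162, 162, 163, 163, 163, 164, 165, 167, 176, 181, 175, 132, 108, 105, 105, 105, 105, 105, 105, 105, 105, 103, 90, 71, 63, 61, 63, 84, 112, 146, 174, 182]
p1 [176, 176, 177, 178, 173, 155, 158, 163, 164, 164, 165, 165, 165, 159, 137, 125, 111, 104, 104, 104, 104, 105, 105, 104, 104, 104, 105, 102, 86, 70, 65, 63, 62, 69, 106, 135, 175, 185, 186, 185]
```

```bash
python3 - <<'E'
from h import *
from scipy.optimize import least_squares
p=load("w3"); 
px=lambda x,y:(245+(x+.5)/2.96-.5, 55+(y+.5)/2.96-.5)
C=[((-75,110),(33,25)),((75,110),(435,22)),((75,-110),(381,562))]
L=[(-75,None,(35,228)),(-75,None,(37,400)),(75,None,(410,270)),(None,110,(250,23))]
def res(q):
    c,s=np.cos(q[2]),np.sin(q[2]); r=[]
    def loc(xy):
        w=onz(p,*px(*xy),.055)[:2]-q[:2]; return np.array([c*w[0]+s*w[1],-s*w[0]+c*w[1]])*1000
    for m,xy in C: r+=list(loc(xy)-m)
    for mx,my,xy in L:
        l=loc(xy); r.append(l[0]-mx if mx else l[1]-my)
    return r
s=least_squares(res,[.497,-.017,.1]); print(s.x,np.array(res(s.x)).round(1))
q=s.x;c,sn=np.cos(q[2]),np.sin(q[2])
for n,xy in (("p3",(218,161)),("p2",(212,273)),("p1",(208,384))):
    w=onz(p,*px(*xy),.037); d=w[:2]-q[:2]; print(n,w.round(4),(np.array([c*d[0]+sn*d[1],-sn*d[0]+c*d[1]])*1000).round(1))
E
```

```text
[ 0.4968632  -0.01794192  0.11085148] [ 0.8 -0.  -0.9 -0.6 -0.3  0.8  0.6  0.6 -0.7 -0.2]
p3 [0.49   0.0421 0.037 ] [-0.2 60.5]
p2 [ 0.4944 -0.0029  0.037 ] [-0.7 15.2]
p1 [ 0.5    -0.0505  0.037 ] [ -0.5 -32.7]
```

```bash
python3 - <<'E'
from h import *
p=load("w3")
f=lambda u,v,z: onz(p,(u+.5)/1.5-.5,(v+.5)/1.5-.5,z)
t=np.array([.424,-.0288]);w=f(387,420,.3007)
y=np.radians(95.71);X=np.array([np.cos(y),np.sin(y)]);Y=np.array([np.sin(y),-np.cos(y)])
print(w,(w[:2]-t)@X,(w[:2]-t)@Y)
# tcp itself and body bottom
print(proj(p,[.424,-.0288,.2787])*1.5, proj(p,[.424,-.0288,.2207])*1.5, proj(p,[.424,-.0288,.3007])*1.5)
plan([.5003,-.0505,.175],96.35,6)
E
```

```text
[ 0.42333875 -0.02636018  0.3007    ] 0.0024935068088414525 -0.0004152229029566308
[387.8756955  386.38345505] [387.14252837 320.32197918] [388.33920065 428.14723964]
[np.float64(-5.1), np.float64(12.2), np.float64(17.1), np.float64(0.0001), np.float64(-0.0), np.float64(-0.0013)]
[np.float64(-5.1), np.float64(12.2), np.float64(17.1), np.float64(0.0001), np.float64(-0.0), np.float64(-0.0013)]
[np.float64(-5.1), np.float64(12.2), np.float64(17.1), np.float64(0.0001), np.float64(-0.0), np.float64(-0.0013)]
[np.float64(-5.2), np.float64(12.2), np.float64(17.1), np.float64(0.0001), np.float64(-0.0), np.float64(-0.0013)]
[np.float64(-5.2), np.float64(12.1), np.float64(17.1), np.float64(0.0001), np.float64(-0.0), np.float64(-0.0013)]
[np.float64(-5.2), np.float64(12.1), np.float64(17.1), np.float64(0.0001), np.float64(-0.0), np.float64(-0.0013)]
```

Call:
servo_tool(
  motion=[
    [[-5,12,17,0,0,0],[-5,12,17,0,0,0],[-5,12,17,0,0,0],[-5,12,17,0,0,0],[-5,12,17,0,0,0]],
  ],
)

```text
time: 7.0
ee_pos: [0.4872, -0.0459, 0.1914]
tcp_rot: [-180.0, -0.0, 96.0]
wrist_force: [-0.8, 0.4, -0.5]
opening: 0.0325
```

Call:
servo_tool(
  motion=[
    [[-6,13,17,0,0,-0.01],[0,0,30,0,0,0],[0,0,25,0,0,0],[0,0,15,0,0,0],[0,0,0,0,0,0]],
  ],
)

```text
time: 7.5
ee_pos: [0.499, -0.0507, 0.1032]
tcp_rot: [-179.8, -0.0, 96.5]
wrist_force: [-0.0, 1.2, 0.0]
opening: 0.0325
```

```bash
python3 - <<'E'
from h import *
st()
p=snap("wrist","w4"); snap("side","d4");snap("scene","s4")
crop("d4",200,160,180,140,4,"d4c");crop("s4",210,170,180,140,4,"s4c")
cv2.imwrite("pics/w4b.png",cv2.resize(p["color"][:,:,::-1],None,fx=1.5,fy=1.5,interpolation=cv2.INTER_CUBIC))
E
```

```text
7.5 [ 0.499  -0.0507  0.1032] [-1.798e+02 -5.000e-02  9.649e+01] F [-0.   1.2  0. ] op 32.5 q [ -5.8  -1.7 -13.   78.9   0.   77.7]
```

```bash
python3 - <<'E'
from h import *
p=load("w4"); q=[.4969,-.0179,.1109];c,sn=np.cos(q[2]),np.sin(q[2])
f=lambda u,v,z: onz(p,(u+.5)/1.5-.5,(v+.5)/1.5-.5,z)
for n,u,v in (("p3",393,92),("p2",392.5,206)):
    w=f(u,v,.037);d=w[:2]-q[:2];print(n,w.round(4),(np.array([c*d[0]+sn*d[1],-sn*d[0]+c*d[1]])*1000).round(1))
# p1 visible top edge (393,275)
w=f(393,275,.037);d=w[:2]-q[:2];print("p1 left edge",w.round(4),(np.array([c*d[0]+sn*d[1],-sn*d[0]+c*d[1]])*1000).round(1))
t=np.array([.499,-.0507]);y=np.radians(96.49);X=np.array([np.cos(y),np.sin(y)]);Y=np.array([np.sin(y),-np.cos(y)])
a=np.linspace(0,2*np.pi,100)
for ox in (0,.002,.003):
  for z in (.045,.047):
    P=[proj(p,[*(t+(ox+.016*np.cos(b))*X+.016*np.sin(b)*Y),z])*1.5 for b in a]; P=np.array(P); i=P[:,1].argmin(); print(ox,z,P[i].round(1),P[:,0].min().round(1),P[:,0].max().round(1))
for ox in (0,.002):
    P=np.array([proj(p,[*(t+(ox+.017*np.cos(b))*X+.017*np.sin(b)*Y),.1032+.022])*1.5 for b in a]); print("cap",P.min(0).round(1),P.max(0).round(1))
E
```

```text
p3 [0.4903 0.0425 0.037 ] [ 0.1 60.7]
p2 [ 0.4953 -0.0021  0.037 ] [ 0.2 15.9]
p1 left edge [ 0.499  -0.0321  0.037 ] [  0.6 -14.3]
0 0.045 [387.9 285.1] 351.2 424.6
0 0.047 [387.9 286.4] 350.8 424.9
0.002 0.045 [387.9 280.6] 351.1 424.7
0.002 0.047 [387.9 281.9] 350.7 425.0
0.003 0.045 [387.9 278.3] 351.0 424.7
0.003 0.047 [387.9 279.6] 350.6 425.1
cap [322.5 368.9] [452.7 483. ]
cap [322.2 361.6] [453.  476.7]
```

```bash
python3 - <<'E'
from h import *
a=np.linspace(0,2*np.pi,80)
out=[]
for n,(x0,y0) in (("s4",(240,220)),("d4",(250,220))):
    p=load(n); s=9
    im=cv2.resize(p["color"][y0:y0+50,x0:x0+80,::-1],None,fx=s,fy=s,interpolation=cv2.INTER_CUBIC)[:, :400*2]
    im2=im.copy()
    for cxy,r,z,col in (((.5005,-.05),.018,.037,(0,0,255)),((.499,-.0507),.016,.045,(0,255,255))):
        P=np.array([(proj(p,[cxy[0]+r*np.cos(b),cxy[1]+r*np.sin(b),z])-[x0,y0]+.5)*s-.5 for b in a]).astype(np.int32)
        cv2.polylines(im2,[P],True,col,1)
    for yl in (15.5,60.5):
        c=np.array([.4969,-.0179])+np.array([-np.sin(.1109),np.cos(.1109)])*yl/1000
        P=np.array([(proj(p,[c[0]+.018*np.cos(b),c[1]+.018*np.sin(b),.037])-[x0,y0]+.5)*s-.5 for b in a]).astype(np.int32); cv2.polylines(im2,[P],True,(0,0,255),1)
    out.append(im2)
cv2.imwrite("pics/ov4.png",cv2.resize(np.vstack(out),None,fx=.65,fy=.65,interpolation=cv2.INTER_AREA))
E
```

Call:
servo_tool(
  motion=[
    [[1,1.5,0,0,0,0],[0,0,5,0,0,0],[0,0,4,0,0,0],[0,0,4,0,0,0],[0,0,0,0,0,0]],
  ],
)

```text
time: 8.15
ee_pos: [0.5009, -0.0504, 0.0915]
tcp_rot: [-179.9, -0.0, 96.4]
wrist_force: [0.1, 0.2, 0.5]
opening: 0.0327
```

Call:
servo_tool(
  motion=[
    [[0,0,3,0,0,0],[0,0,3,0,0,0],[0,0,3,0,0,0],[0,0,0,0,0,0]],
  ],
)

```text
time: 8.55
ee_pos: [0.501, -0.0504, 0.0827]
tcp_rot: [-180.0, -0.0, 96.4]
wrist_force: [0.6, 0.2, -0.2]
opening: 0.0328
```

Call:
servo_tool(
  motion=[
    [[0,0,4,0,0,0],[0,0,4,0,0,0],[0,0,4,0,0,0],[0,0,1.5,0,0,0],[0,0,0,0,0,0]],
  ],
)

```text
time: 9.05
ee_pos: [0.5011, -0.0504, 0.0695]
tcp_rot: [-180.0, -0.0, 96.4]
wrist_force: [-0.2, 0.3, 0.2]
opening: 0.0328
```

Call:
servo_tool(
  motion=[
    [[0,0,2,0,0,0],[0,0,0,0,0,0]],
  ],
)

```text
time: 9.25
ee_pos: [0.5015, -0.0505, 0.069]
tcp_rot: [179.9, 0.0, 96.4]
wrist_force: [-4.2, 0.2, 8.8]
opening: 0.0324
```

Call:
servo_tool(
  motion=[
    [[0,0,0,0,0,0],[0,0,0,0,0,0],[0,0,0,0,0,0],[0,0,-10,0,0,0],[0,0,-20,0,0,0]],
  ],
  gripper=48,
)

```text
time: 9.75
ee_pos: [0.5004, -0.0503, 0.0972]
tcp_rot: [-179.9, -0.0, 96.4]
wrist_force: [0.1, -0.7, -0.5]
opening: 0.0481
```

Call:
servo_tool(
  motion=[
    [[0,0,-40,0,0,0],[0,0,-50,0,0,0],[20,0,-45,0,0,0],[40,0,0,0,0,0],[0,0,0,0,0,0]],
  ],
  gripper=60,
)

```text
time: 10.25
ee_pos: [0.4948, 0.012, 0.2353]
tcp_rot: [179.8, -0.0, 96.6]
wrist_force: [-0.1, -0.6, 0.6]
opening: 0.06
```

```bash
python3 - <<'E'
from h import *
st()
p=snap("wrist","w5"); snap("side","d5");snap("scene","s5")
crop("d5",170,120,220,170,3.5,"d5c")
cv2.imwrite("pics/w5b.png",cv2.resize(p["color"][:,:,::-1],None,fx=1.5,fy=1.5,interpolation=cv2.INTER_CUBIC))
E
```

```text
10.25 [0.4948 0.012  0.2353] [ 1.798e+02 -4.000e-02  9.657e+01] F [-0.1 -0.6  0.6] op 60.0 q [ 1.4 -3.   0.3 93.1  0.1 84.8]
```

```bash
python3 - <<'E'
from h import *
p=load("w2")
f=lambda u,v,z: onz(p,(u+.5)/1.5-.5,(v+.5)/1.5-.5,z).round(4)
print(f(267,152,.082),f(233,333,.068),f(393,304,.08))
plan([.4825,.2995,.15],50,8)
E
```

```text
[0.484  0.3002 0.082 ] [0.4659 0.2105 0.068 ] [0.5439 0.2381 0.08  ]
[np.float64(36.2), np.float64(2.6), np.float64(10.4), np.float64(-0.0), np.float64(0.0), np.float64(0.1014)]
[np.float64(36.3), np.float64(-1.1), np.float64(10.4), np.float64(-0.0), np.float64(0.0), np.float64(0.1014)]
[np.float64(36.0), np.float64(-4.7), np.float64(10.4), np.float64(-0.0), np.float64(0.0), np.float64(0.1014)]
[np.float64(35.3), np.float64(-8.4), np.float64(10.4), np.float64(-0.0), np.float64(0.0), np.float64(0.1014)]
[np.float64(34.3), np.float64(-11.9), np.float64(10.4), np.float64(-0.0), np.float64(0.0), np.float64(0.1014)]
[np.float64(32.9), np.float64(-15.3), np.float64(10.4), np.float64(-0.0), np.float64(0.0), np.float64(0.1014)]
[np.float64(31.2), np.float64(-18.6), np.float64(10.4), np.float64(-0.0), np.float64(0.0), np.float64(0.1014)]
[np.float64(29.2), np.float64(-21.6), np.float64(10.4), np.float64(-0.0), np.float64(0.0), np.float64(0.1014)]
```

Call:
servo_tool(
  motion=[
    [[36,3,10,0,0,0.1],[36,-1,10,0,0,0.1],[36,-5,10,0,0,0.1],[35,-8,10,0,0,0.1],[34,-12,10,0,0,0.1]],
  ],
)

```text
time: 10.9
ee_pos: [0.4871, 0.1898, 0.182]
tcp_rot: [-180.0, 0.0, 67.4]
wrist_force: [0.7, -0.1, 0.1]
opening: 0.0601
```

Call:
servo_tool(
  motion=[
    [[33,-15,10,0,0,0.1],[31,-19,10,0,0,0.1],[30,-22,12,0,0,0.1],[0,0,0,0,0,0],[0,0,0,0,0,0]],
  ],
)

```text
time: 11.4
ee_pos: [0.4817, 0.2987, 0.1499]
tcp_rot: [-180.0, 0.1, 50.7]
wrist_force: [0.3, -0.5, -0.8]
opening: 0.06
```

```bash
python3 - <<'E'
from h import *
st()
p=snap("wrist","w6"); 
cv2.imwrite("pics/w6b.png",cv2.resize(p["color"][:,:,::-1],None,fx=1.5,fy=1.5,interpolation=cv2.INTER_CUBIC))
print(proj(p,[.4832,.2998,.082])*1.5)
E
```

```text
11.4 [0.4817 0.2987 0.1499] [-1.7998e+02  1.2000e-01  5.0670e+01] F [ 0.3 -0.5 -0.8] op 60.0 q [ 31.8   6.5   0.7  84.2  -0.  161.1]
[388.87353388 308.04161411]
```

Call:
servo_tool(
  motion=[
    [[1.5,0.5,25,0,0,0],[1,0,25,0,0,0],[1,0,25,0,0,0],[0,0,22,0,0,0],[0,0,0,0,0,0]],
  ],
)

```text
time: 11.95
ee_pos: [0.4835, 0.2992, 0.0513]
tcp_rot: [-179.9, 0.2, 50.5]
wrist_force: [0.1, 0.9, 0.8]
opening: 0.06
```

Call:
servo_tool(
  motion=[
    [[0,0,0,0,0,0],[0,0,0,0,0,0],[0,0,0,0,0,0],[0,0,0,0,0,0],[0,0,0,0,0,0]],
  ],
  gripper=20,
)

```text
time: 12.45
ee_pos: [0.4854, 0.3018, 0.0559]
tcp_rot: [179.9, -0.2, 50.6]
wrist_force: [0.3, -2.7, 6.6]
opening: 0.0304
```

```bash
python3 - <<'E'
from h import *
o=st()
o=dict(o); p=o["ee_pos"].copy(); p[2]=.2; o["ee_pos"]=p
plan([.492,-.0,.16],96.35,8,o)
E
```

```text
12.45 [0.4854 0.3018 0.0559] [ 1.799e+02 -1.500e-01  5.058e+01] F [ 0.3 -2.7  6.6] op 30.4 q [ 31.9   8.5  -7.6  73.7  -0.  161.3]
[np.float64(-28.6), np.float64(24.6), np.float64(5.0), np.float64(0.0003), np.float64(-0.0002), np.float64(-0.0999)]
[np.float64(-30.9), np.float64(21.6), np.float64(5.0), np.float64(0.0003), np.float64(-0.0002), np.float64(-0.0999)]
[np.float64(-32.9), np.float64(18.4), np.float64(5.0), np.float64(0.0003), np.float64(-0.0002), np.float64(-0.0999)]
[np.float64(-34.6), np.float64(15.0), np.float64(5.0), np.float64(0.0003), np.float64(-0.0002), np.float64(-0.0999)]
[np.float64(-35.9), np.float64(11.5), np.float64(5.0), np.float64(0.0003), np.float64(-0.0002), np.float64(-0.0999)]
[np.float64(-36.9), np.float64(7.9), np.float64(5.0), np.float64(0.0003), np.float64(-0.0002), np.float64(-0.0999)]
[np.float64(-37.5), np.float64(4.2), np.float64(5.0), np.float64(0.0003), np.float64(-0.0002), np.float64(-0.0999)]
[np.float64(-37.7), np.float64(0.4), np.float64(5.0), np.float64(0.0003), np.float64(-0.0002), np.float64(-0.0999)]
```

Call:
servo_tool(
  motion=[
    [[0,0,-5,0,0,0],[0,0,-30,0,0,0],[0,0,-50,0,0,0],[0,0,-50,0,0,0],[0,0,-15,0,0,0]],
  ],
)

```text
time: 12.95
ee_pos: [0.4855, 0.3023, 0.2104]
tcp_rot: [179.9, -0.4, 50.6]
wrist_force: [0.4, -1.1, -0.2]
opening: 0.0307
```

```bash
python3 - <<'E'
from h import *
o=st()
p=snap("wrist","w7"); snap("side","d7")
cv2.imwrite("pics/w7b.png",cv2.resize(p["color"][:,:,::-1],None,fx=1.5,fy=1.5,interpolation=cv2.INTER_CUBIC))
crop("d7",150,60,200,160,4,"d7c")
E
```

```text
12.95 [0.4855 0.3023 0.2104] [179.86  -0.43  50.6 ] F [ 0.4 -1.1 -0.2] op 30.7 q [ 31.9   6.9   7.7  90.4   0.  161.3]
```

```bash
python3 - <<'E'
from h import *
plan([.4952,-.0025,.15],96.35,8)
E
```

```text
[np.float64(-28.7), np.float64(25.1), np.float64(7.1), np.float64(0.0005), np.float64(-0.0006), np.float64(-0.0998)]
[np.float64(-31.1), np.float64(22.1), np.float64(7.1), np.float64(0.0005), np.float64(-0.0006), np.float64(-0.0998)]
[np.float64(-33.1), np.float64(18.9), np.float64(7.1), np.float64(0.0005), np.float64(-0.0006), np.float64(-0.0998)]
[np.float64(-34.8), np.float64(15.5), np.float64(7.1), np.float64(0.0005), np.float64(-0.0006), np.float64(-0.0998)]
[np.float64(-36.2), np.float64(12.0), np.float64(7.1), np.float64(0.0005), np.float64(-0.0006), np.float64(-0.0998)]
[np.float64(-37.2), np.float64(8.3), np.float64(7.2), np.float64(0.0005), np.float64(-0.0006), np.float64(-0.0998)]
[np.float64(-37.8), np.float64(4.6), np.float64(7.2), np.float64(0.0005), np.float64(-0.0006), np.float64(-0.0998)]
[np.float64(-38.1), np.float64(0.8), np.float64(7.2), np.float64(0.0005), np.float64(-0.0006), np.float64(-0.0998)]
```

Call:
servo_tool(
  motion=[
    [[-29,25,7,0,0,-0.1],[-31,22,7,0,0,-0.1],[-33,19,7,0,0,-0.1],[-35,15.5,7,0,0,-0.1],[-36,12,7,0,0,-0.1]],
  ],
)

```text
time: 13.55
ee_pos: [0.4893, 0.1095, 0.1672]
tcp_rot: [-179.9, 0.0, 79.5]
wrist_force: [0.8, -0.2, -0.9]
opening: 0.0306
```

Call:
servo_tool(
  motion=[
    [[-37,8.5,7,0,0,-0.1],[-38,4.5,7,0,0,-0.1],[-38,1,7,0,0,-0.1],[0,0,20,0,0,0],[0,0,0,0,0,0]],
  ],
)

```text
time: 14.05
ee_pos: [0.4924, -0.0041, 0.1245]
tcp_rot: [-179.7, -0.0, 96.3]
wrist_force: [-0.1, 0.1, -1.6]
opening: 0.0307
```

```bash
python3 - <<'E'
from h import *
o=st()
p=snap("wrist","w8"); s=snap("scene","s8")
cv2.imwrite("pics/w8b.png",cv2.resize(p["color"][:,:,::-1],None,fx=1.5,fy=1.5,interpolation=cv2.INTER_CUBIC))
crop("s8",210,150,160,120,5,"s8c")
E
```

```text
14.05 [ 0.4924 -0.0041  0.1245] [-1.797e+02 -4.000e-02  9.629e+01] F [-0.1  0.1 -1.6] op 30.7 q [ -0.5  -3.2 -12.1  81.4   0.   83.2]
```

Call:
servo_tool(
  motion=[
    [[1.3,3,10,0,0,0],[0,0,10,0,0,0],[0,0,5,0,0,0],[0,0,0,0,0,0],[0,0,0,0,0,0]],
  ],
)

```text
time: 14.65
ee_pos: [0.4969, -0.0013, 0.1028]
tcp_rot: [-180.0, 0.0, 96.4]
wrist_force: [0.1, 0.2, -0.9]
opening: 0.0306
```

Call:
servo_tool(
  motion=[
    [[-0.8,-1,0,0,0,0],[0,0,4,0,0,0],[0,0,4,0,0,0],[0,0,4,0,0,0],[0,0,0,0,0,0]],
  ],
)

```text
time: 15.15
ee_pos: [0.4957, -0.0024, 0.09]
tcp_rot: [-179.9, -0.0, 96.4]
wrist_force: [-0.0, 0.1, -0.4]
opening: 0.0306
```

Call:
servo_tool(
  motion=[
    [[0,0,4,0,0,0],[0,0,4,0,0,0],[0,0,0,0,0,0]],
  ],
)

```text
time: 15.45
ee_pos: [0.4958, -0.0024, 0.0821]
tcp_rot: [-179.9, -0.0, 96.4]
wrist_force: [0.7, -0.1, -0.8]
opening: 0.0307
```

Call:
servo_tool(
  motion=[
    [[0,0,4,0,0,0],[0,0,4,0,0,0],[0,0,4,0,0,0],[0,0,2.5,0,0,0],[0,0,0,0,0,0]],
  ],
)

```text
time: 15.95
ee_pos: [0.4958, -0.0024, 0.0678]
tcp_rot: [-180.0, -0.0, 96.4]
wrist_force: [-0.3, 0.1, -0.8]
opening: 0.0308
```

Call:
servo_tool(
  motion=[
    [[0,0,1.5,0,0,0],[0,0,0,0,0,0]],
  ],
)

```text
time: 16.15
ee_pos: [0.4961, -0.0024, 0.0667]
tcp_rot: [-180.0, -0.0, 96.4]
wrist_force: [-0.8, 0.2, -0.1]
opening: 0.0307
```

Call:
servo_tool(
  motion=[
    [[0,0,1.5,0,0,0],[0,0,1.5,0,0,0],[0,0,0,0,0,0]],
  ],
)

```text
time: 16.45
ee_pos: [0.4963, -0.0025, 0.0649]
tcp_rot: [179.9, 0.0, 96.4]
wrist_force: [-3.5, -0.0, 9.3]
opening: 0.0308
```

Call:
servo_tool(
  motion=[
    [[0,0,0,0,0,0],[0,0,0,0,0,0],[0,0,0,0,0,0],[0,0,-10,0,0,0],[0,0,-20,0,0,0]],
  ],
  gripper=48,
)

```text
time: 16.95
ee_pos: [0.4951, -0.0024, 0.0932]
tcp_rot: [-179.8, -0.0, 96.4]
wrist_force: [0.1, -0.7, 0.4]
opening: 0.0481
```

Call:
servo_tool(
  motion=[
    [[0,0,-40,0,0,0],[0,0,-50,0,0,0],[30,0,-20,0,0,0],[40,0,0,0,0,0],[40,0,0,0,0,0]],
  ],
  gripper=60,
)

```text
time: 17.45
ee_pos: [0.484, 0.1079, 0.2056]
tcp_rot: [179.9, -0.0, 96.3]
wrist_force: [0.8, -0.2, -0.9]
opening: 0.0603
```

```bash
python3 - <<'E'
from h import *
st()
p=snap("wrist","w9"); snap("side","d9");snap("scene","s9")
crop("d9",170,120,220,170,3.5,"d9c")
cv2.imwrite("pics/w9b.png",cv2.resize(p["color"][:,:,::-1],None,fx=1.5,fy=1.5,interpolation=cv2.INTER_CUBIC))
E
```

```text
17.45 [0.484  0.1079 0.2056] [ 1.7985e+02 -2.0000e-02  9.6330e+01] F [ 0.8 -0.2 -0.9] op 60.3 q [12.6 -3.3 -3.2 89.9  0.  96.2]
```

```bash
python3 - <<'E'
from h import *
p=load("w9")
f=lambda u,v,z: onz(p,(u+.5)/1.5-.5,(v+.5)/1.5-.5,z).round(4)
print(f(372,94,.068))
plan([.465,.2085,.14],96.35,3)
E
```

```text
[0.4646 0.2085 0.068 ]
[np.float64(33.8), np.float64(-2.3), np.float64(21.5), np.float64(0.0002), np.float64(-0.0), np.float64(0.0015)]
[np.float64(33.8), np.float64(-2.4), np.float64(21.5), np.float64(0.0002), np.float64(-0.0), np.float64(0.0015)]
[np.float64(33.7), np.float64(-2.4), np.float64(21.5), np.float64(0.0002), np.float64(-0.0), np.float64(0.0015)]
```

Call:
servo_tool(
  motion=[
    [[34,-2,21,0,0,0],[34,-2,21,0,0,0],[34,-2,22,0,0,0],[0,0,0,0,0,0],[0,0,0,0,0,0]],
  ],
  gripper=55,
)

```text
time: 18.1
ee_pos: [0.4663, 0.2072, 0.1397]
tcp_rot: [-180.0, 0.0, 96.5]
wrist_force: [0.3, -1.0, -0.0]
opening: 0.0549
```

```bash
python3 - <<'E'
from h import *
st()
p=snap("wrist","w10"); snap("side","d10")
cv2.imwrite("pics/w10b.png",cv2.resize(p["color"][:,:,::-1],None,fx=1.5,fy=1.5,interpolation=cv2.INTER_CUBIC))
print(proj(p,[.465,.209,.068])*1.5)
E
```

```text
18.1 [0.4663 0.2072 0.1397] [-1.7995e+02  4.0000e-02  9.6460e+01] F [ 0.3 -1.  -0. ] op 54.9 q [ 24.   -1.2  -8.5  82.8  -0.  107.5]
[385.29411426 306.13001942]
```

Call:
servo_tool(
  motion=[
    [[1,-0.5,25,0,0,0],[1,-0.5,25,0,0,0],[0,0,25,0,0,0],[0,0,15,0,0,0],[0,0,0,0,0,0]],
  ],
)

```text
time: 18.7
ee_pos: [0.4647, 0.2083, 0.0486]
tcp_rot: [-179.9, 0.0, 96.3]
wrist_force: [0.5, -0.1, -0.8]
opening: 0.0552
```

Call:
servo_tool(
  motion=[
    [[0,0,0,0,0,0],[0,0,0,0,0,0],[0,0,0,0,0,0],[0,0,0,0,0,0],[0,0,0,0,0,0]],
  ],
  gripper=16,
)

```text
time: 19.2
ee_pos: [0.466, 0.2097, 0.0514]
tcp_rot: [179.9, -0.0, 96.4]
wrist_force: [-1.2, -1.7, 6.1]
opening: 0.0282
```

Call:
servo_tool(
  motion=[
    [[0,0,-5,0,0,0],[0,0,-30,0,0,0],[0,0,-40,0,0,0],[0,0,-40,0,0,0],[0,0,0,0,0,0]],
  ],
)

```text
time: 19.7
ee_pos: [0.4672, 0.2104, 0.171]
tcp_rot: [179.5, -0.2, 96.4]
wrist_force: [0.3, 0.0, -0.1]
opening: 0.0282
```

```bash
python3 - <<'E'
from h import *
st()
p=snap("wrist","w11"); snap("side","d11")
cv2.imwrite("pics/w11b.png",cv2.resize(p["color"][:,:,::-1],None,fx=1.5,fy=1.5,interpolation=cv2.INTER_CUBIC))
q=[.4969,-.0179,.1109]; L=lambda x,y:[q[0]+x*np.cos(q[2])-y*np.sin(q[2]),q[1]+x*np.sin(q[2])+y*np.cos(q[2])]
print(L(.0002,.0605)); plan([*L(.0002,.0605),.13],96.35,4)
E
```

```text
19.7 [0.4672 0.2104 0.171 ] [ 1.7952e+02 -1.6000e-01  9.6430e+01] F [ 0.3  0.  -0.1] op 28.2 q [ 24.2  -1.5  -5.4  85.7   0.  107.8]
[np.float64(0.49040306596595556), np.float64(0.042250476707647755)]
[np.float64(-42.3), np.float64(1.4), np.float64(9.0), np.float64(0.0006), np.float64(-0.0002), np.float64(0.0003)]
[np.float64(-42.3), np.float64(1.4), np.float64(9.0), np.float64(0.0006), np.float64(-0.0002), np.float64(0.0003)]
[np.float64(-42.3), np.float64(1.5), np.float64(9.0), np.float64(0.0006), np.float64(-0.0002), np.float64(0.0003)]
[np.float64(-42.3), np.float64(1.5), np.float64(9.0), np.float64(0.0006), np.float64(-0.0002), np.float64(0.0003)]
```

Call:
servo_tool(
  motion=[
    [[-42,1.5,9,0,0,0],[-42,1.5,9,0,0,0],[-42,1.5,9,0,0,0],[-42,1.5,9,0,0,0],[0,0,15,0,0,0]],
  ],
)

```text
time: 20.3
ee_pos: [0.4899, 0.0394, 0.1126]
tcp_rot: [-180.0, 0.1, 96.2]
wrist_force: [0.1, 0.7, 0.2]
opening: 0.0284
```

Call:
servo_tool(
  motion=[
    [[0,0,15,0,0,0],[0,0,0,0,0,0],[0,0,0,0,0,0]],
  ],
)

```text
time: 20.6
ee_pos: [0.4894, 0.0442, 0.0982]
tcp_rot: [-179.9, -0.0, 96.5]
wrist_force: [0.2, -0.3, 0.4]
opening: 0.028
```

Call:
servo_tool(
  motion=[
    [[-1.5,1,0,0,0,0],[0,0,3,0,0,0],[0,0,3,0,0,0],[0,0,0,0,0,0],[0,0,0,0,0,0]],
  ],
)

```text
time: 21.1
ee_pos: [0.491, 0.0419, 0.0928]
tcp_rot: [-180.0, 0.0, 96.4]
wrist_force: [-0.3, 0.5, -0.2]
opening: 0.0283
```

```bash
python3 - <<'E'
from h import *
st()
p=snap("wrist","w12"); s=snap("scene","s12")
cv2.imwrite("pics/w12b.png",cv2.resize(p["color"][:,:,::-1],None,fx=1.5,fy=1.5,interpolation=cv2.INTER_CUBIC))
E
```

```text
21.1 [0.491  0.0419 0.0928] [-179.99    0.     96.42] F [-0.3  0.5 -0.2] op 28.3 q [  4.9  -2.9 -15.4  77.6  -0.   88.5]
```

Call:
servo_tool(
  motion=[
    [[0,0,3,0,0,0],[0,0,3,0,0,0],[0,0,3,0,0,0],[0,0,3,0,0,0],[0,0,0,0,0,0]],
  ],
)

```text
time: 21.7
ee_pos: [0.4908, 0.0418, 0.0802]
tcp_rot: [-180.0, -0.0, 96.4]
wrist_force: [0.4, -0.7, -0.1]
opening: 0.0285
```

Call:
servo_tool(
  motion=[
    [[0,0,4,0,0,0],[0,0,4,0,0,0],[0,0,4,0,0,0],[0,0,3,0,0,0],[0,0,0,0,0,0]],
  ],
)

```text
time: 22.2
ee_pos: [0.4908, 0.0418, 0.0652]
tcp_rot: [-180.0, -0.0, 96.4]
wrist_force: [-0.3, -0.6, -0.5]
opening: 0.0282
```

Call:
servo_tool(
  motion=[
    [[0,0,1.5,0,0,0],[0,0,1.5,0,0,0],[0,0,0,0,0,0]],
  ],
)

```text
time: 22.5
ee_pos: [0.491, 0.0418, 0.0626]
tcp_rot: [-180.0, 0.0, 96.4]
wrist_force: [-0.1, -0.2, -0.6]
opening: 0.0279
```

Call:
servo_tool(
  motion=[
    [[0,0,1.5,0,0,0],[0,0,0,0,0,0]],
  ],
)

```text
time: 22.7
ee_pos: [0.491, 0.0418, 0.0611]
tcp_rot: [-180.0, 0.0, 96.4]
wrist_force: [1.0, -0.5, -0.9]
opening: 0.028
```

Call:
servo_tool(
  motion=[
    [[0,0,0,0,0,0],[0,0,0,0,0,0],[0,0,0,0,0,0],[0,0,-10,0,0,0],[0,0,-20,0,0,0]],
  ],
  gripper=46,
)

```text
time: 23.2
ee_pos: [0.4903, 0.0417, 0.0909]
tcp_rot: [-179.9, -0.0, 96.4]
wrist_force: [0.5, 0.5, 0.7]
opening: 0.0463
```

Call:
servo_tool(
  motion=[
    [[0,0,-40,0,0,0],[0,0,-50,0,0,0],[0,0,-50,0,0,0],[0,0,-50,0,0,0],[0,0,-50,0,0,0]],
  ],
  gripper=0,
)

```text
time: 23.7
ee_pos: [0.4905, 0.0418, 0.3343]
tcp_rot: [179.9, 0.0, 96.4]
wrist_force: [1.0, 0.1, 0.4]
opening: 0.0001
```

Call:
servo_tool(
  motion=[
    [[-40,0,-20,0,0,0],[-40,0,-10,0,0,0],[-40,0,-5,0,0,0],[-40,0,0,0,0,0],[0,0,0,0,0,0]],
  ],
)

```text
time: 24.2
ee_pos: [0.509, -0.1209, 0.3665]
tcp_rot: [-180.0, 0.1, 96.2]
wrist_force: [-0.4, 0.8, -0.1]
opening: 0.0
```

```bash
python3 - <<'E'
from h import *
st()
p=snap("wrist","w13"); snap("side","d13");snap("scene","s13")
cv2.imwrite("pics/w13b.png",cv2.resize(p["color"][:,:,::-1],None,fx=1.5,fy=1.5,interpolation=cv2.INTER_CUBIC))
crop("d13",200,160,240,180,3.3,"d13c")
E
```

```text
24.2 [ 0.509  -0.1209  0.3665] [-1.7999e+02  5.0000e-02  9.6190e+01] F [-0.4  0.8 -0.1] op 0.0 q [-1.330e+01  5.800e+00  2.430e+01  1.085e+02 -1.000e-01  7.050e+01]
```

```bash
cat >> h.py <<'E'
Q=np.array([.4969,-.0179,.1109])
def L(x,y): return np.array([Q[0]+x*np.cos(Q[2])-y*np.sin(Q[2]),Q[1]+x*np.sin(Q[2])+y*np.cos(Q[2])])
def loc(P):
    d=np.array(P[:2])-Q[:2];c,s=np.cos(Q[2]),np.sin(Q[2]); return np.array([c*d[0]+s*d[1],-s*d[0]+c*d[1]])*1000
E
python3 - <<'E'
from h import *
p=load("w13")
f=lambda u,v,z: onz(p,(u+.5)/1.5-.5,(v+.5)/1.5-.5,z)
for n,u,v,z in (("boxTL",503,388,.13),("boxTLfar",503,318,.13),("lid top outer F",293,385,.256),("lid outer R",477,385,.256),("lid inner F",293,314,.26),("inner R",477,314,.26),("s3",385,42,.077),("p2",387,98,.091),("p1",385,157,.089)):
    w=f(u,v,z);print(n,w.round(3),loc(w).round(1))
o=st(); 
plan([*L(-.038,-.190),.36],96.35,3,o)
# path
A=np.linspace(1.65,0,34); r=115+60*A/1.65
Y=-104+r*np.cos(A)-45*np.sin(A)-11; Z=61+r*np.sin(A)+45*np.cos(A)+19
print(np.c_[A,Y,Z].round(1)[[0,1,-2,-1]])
print([[round(a,0),round(b,0)] for a,b in zip(np.diff(Y),-np.diff(Z))])
E
```

```text
boxTL [ 0.627 -0.241  0.13 ] [ 104.8 -235.8]
boxTLfar [ 0.615 -0.174  0.13 ] [ 100.3 -168.6]
lid top outer F [ 0.46  -0.186  0.256] [ -54.9 -163.4]
lid outer R [ 0.568 -0.175  0.256] [  52.9 -163.7]
lid inner F [ 0.459 -0.141  0.26 ] [ -51.4 -117.9]
inner R [ 0.559 -0.13   0.26 ] [  49.7 -118.2]
s3 [0.49  0.04  0.077] [-0.9 58.7]
p2 [ 0.496 -0.005  0.091] [ 0.7 13.2]
p1 [ 0.5   -0.052  0.089] [ -1.2 -34.4]
24.35 [ 0.5088 -0.1171  0.3667] [ 1.7998e+02 -1.0000e-02  9.6380e+01] F [-0.6  0.4  0.5] op 0.1 q [-13.    5.7  24.2 108.5   0.   70.7]
[np.float64(-30.0), np.float64(-13.0), np.float64(2.2), np.float64(0.0001), np.float64(-0.0001), np.float64(0.0002)]
[np.float64(-30.0), np.float64(-13.0), np.float64(2.2), np.float64(0.0001), np.float64(-0.0001), np.float64(0.0002)]
[np.float64(-30.0), np.float64(-12.9), np.float64(2.2), np.float64(0.0001), np.float64(-0.0001), np.float64(0.0002)]
[[ 1.600e+00 -1.737e+02  2.509e+02]
 [ 1.600e+00 -1.650e+02  2.518e+02]
 [ 1.000e-01 -6.000e-01  1.308e+02]
 [ 0.000e+00  0.000e+00  1.250e+02]]
[[np.float64(9.0), np.float64(-1.0)], [np.float64(9.0), np
[... 433 characters left out ...]
p.float64(4.0)], [np.float64(6.0), np.float64(4.0)], [np.float64(6.0), np.float64(4.0)], [np.float64(6.0), np.float64(5.0)], [np.float64(5.0), np.float64(5.0)], [np.float64(5.0), np.float64(5.0)], [np.float64(5.0), np.float64(5.0)], [np.float64(4.0), np.float64(5.0)], [np.float64(4.0), np.float64(5.0)], [np.float64(4.0), np.float64(6.0)], [np.float64(3.0), np.float64(6.0)], [np.float64(3.0), np.float64(6.0)], [np.float64(3.0), np.float64(6.0)], [np.float64(2.0), np.float64(6.0)], [np.float64(2.0), np.float64(6.0)], [np.float64(2.0), np.float64(6.0)], [np.float64(1.0), np.float64(6.0)], [np.float64(1.0), np.float64(6.0)], [np.float64(1.0), np.float64(6.0)], [np.float64(1.0), np.float64(6.0)]]
```

Call:
servo_tool(
  motion=[
    [[-30,-13,2,0,0,0],[-30,-13,2,0,0,0],[-30,-13,2,0,0,0],[0,0,0,0,0,0],[0,0,20,0,0,0]],
  ],
)

```text
time: 24.85
ee_pos: [0.4806, -0.2106, 0.3425]
tcp_rot: [179.8, 0.1, 96.4]
wrist_force: [0.5, 0.7, 0.4]
opening: -0.0002
```

Call:
servo_tool(
  motion=[
    [[0,0,30,0,0,0],[0,0,30,0,0,0],[0,0,30,0,0,0],[0,0,0,0,0,0],[0,0,0,0,0,0]],
  ],
)

```text
time: 25.35
ee_pos: [0.4804, -0.2099, 0.2513]
tcp_rot: [180.0, -0.0, 96.5]
wrist_force: [0.0, 0.3, 0.3]
opening: 0.0001
```

```bash
python3 - <<'E'
from h import *
o=st(); print(loc(o["ee_pos"]))
p=snap("wrist","w14"); snap("side","d14");snap("scene","s14")
crop("d14",200,130,240,180,3.3,"d14c")
E
```

```text
25.35 [ 0.4804 -0.2099  0.2513] [179.99  -0.    96.5 ] F [0.  0.3 0.3] op 0.1 q [-23.6   1.4   6.5  95.    0.   59.9]
[ -37.6733281  -188.96169515]
```

Call:
servo_tool(
  motion=[
    [[4,0,0,0,0,0],[4,0,0,0,0,0],[4,0,0,0,0,0],[3,0,0,0,0,0],[3,0,0,0,0,0]],
  ],
)

```text
time: 26.0
ee_pos: [0.4784, -0.1932, 0.2507]
tcp_rot: [180.0, 0.1, 96.4]
wrist_force: [-0.3, -3.2, 2.9]
opening: 0.0002
```

Call:
servo_tool(
  motion=[
    [[4,0,0,0,0,0],[5,0,0,0,0,0],[6,0,0,0,0,0],[7,0,0,0,0,0],[7,0,0,0,0,0]],
  ],
)

```text
time: 26.5
ee_pos: [0.4749, -0.1637, 0.2503]
tcp_rot: [-180.0, 0.0, 96.4]
wrist_force: [0.6, -2.3, 2.6]
opening: -0.0004
```

Call:
servo_tool(
  motion=[
    [[8,0,0,0,0,0],[8,0,1,0,0,0],[8,0,1,0,0,0],[8,0,2,0,0,0],[8,0,2,0,0,0]],
  ],
)

```text
time: 27.0
ee_pos: [0.4705, -0.1237, 0.2441]
tcp_rot: [-180.0, -0.0, 96.4]
wrist_force: [1.0, -2.3, 3.5]
opening: -0.0002
```

Call:
servo_tool(
  motion=[
    [[8,0,2,0,0,0],[7,0,3,0,0,0],[7,0,3,0,0,0],[7,0,3,0,0,0],[7,0,4,0,0,0]],
  ],
)

```text
time: 27.5
ee_pos: [0.4664, -0.088, 0.23]
tcp_rot: [179.9, -0.0, 96.4]
wrist_force: [-3.2, -0.6, 11.2]
opening: 0.0001
```

Call:
servo_tool(
  motion=[
    [[6,0,4,0,0,0],[6,0,4,0,0,0],[6,0,4,0,0,0],[6,0,5,0,0,0],[0,0,0,0,0,0]],
  ],
)

```text
time: 28.0
ee_pos: [0.4635, -0.0641, 0.2112]
tcp_rot: [-179.9, -0.0, 96.5]
wrist_force: [-0.2, 0.2, -0.3]
opening: 0.0
```

```bash
python3 - <<'E'
from h import *
o=st(); print(loc(o["ee_pos"]))
snap("side","d15")
crop("d15",200,130,240,180,3.3,"d15c")
E
```

```text
28.0 [ 0.4635 -0.0641  0.2112] [-1.7992e+02 -4.0000e-02  9.6460e+01] F [-0.2  0.2 -0.3] op 0.0 q [-7.9 -6.8 -5.9 91.   0.  75.7]
[-38.34903095 -42.23085733]
```

Call:
servo_tool(
  motion=[
    [[-5,0,-8,0,0,0],[-15,0,0,0,0,0],[0,0,0,0,0,0]],
  ],
)

```text
time: 28.35
ee_pos: [0.4664, -0.0861, 0.2209]
tcp_rot: [180.0, 0.0, 96.3]
wrist_force: [-0.4, 0.3, -0.4]
opening: 0.0
```

```bash
python3 - <<'E'
from h import *
o=st(); print(loc(o["ee_pos"]))
p=snap("wrist","w16");snap("scene","s16")
cv2.imwrite("pics/w16b.png",cv2.resize(p["color"][:,:,::-1],None,fx=1.5,fy=1.5,interpolation=cv2.INTER_CUBIC))
crop("s16",210,140,180,140,4,"s16c")
E
```

```text
28.35 [ 0.4664 -0.0861  0.2209] [1.7996e+02 3.0000e-02 9.6340e+01] F [-0.4  0.3 -0.4] op 0.0 q [-10.4  -5.9  -4.   91.9  -0.   73.2]
[-37.81973951 -64.39592644]
```

```bash
python3 - <<'E'
import numpy as np
A=np.array([.8,.75,.7,.65,.6,.55,.5,.45,.4,.35,.3,.25,.2,.15,.1,.05,0]); r=88
Y=-104+r*np.cos(A)-45*np.sin(A)-11; Z=61+r*np.sin(A)+45*np.cos(A)+19
for a,y,z in zip(A,Y,Z): print(a,round(y,1),round(z,1))
E
```

```text
0.8 -86.0 174.5
0.75 -81.3 172.9
0.7 -76.7 171.1
0.65 -72.2 169.1
0.6 -67.8 166.8
0.55 -63.5 164.4
0.5 -59.3 161.7
0.45 -55.3 158.8
0.4 -51.5 155.7
0.35 -47.8 152.4
0.3 -44.2 149.0
0.25 -40.9 145.4
0.2 -37.7 141.6
0.15 -34.7 137.6
0.1 -31.9 133.6
0.05 -29.4 129.3
0.0 -27.0 125.0
```

Call:
servo_tool(
  motion=[
    [[-10,0,0,0,0,0],[-10,0,10,0,0,0],[0,0,15,0,0,0],[0,0,10,0,0,0],[0,0,0,0,0,0]],
  ],
)

```text
time: 28.95
ee_pos: [0.4675, -0.1048, 0.1833]
tcp_rot: [-179.8, -0.1, 96.4]
wrist_force: [0.2, 0.4, 0.9]
opening: 0.0
```

Call:
servo_tool(
  motion=[
    [[0,0,4,0,0,0],[1,0,3,0,0,0],[2,0,3,0,0,0],[4,0,2,0,0,0],[4,0,2,0,0,0]],
  ],
)

```text
time: 29.45
ee_pos: [0.4672, -0.0934, 0.1716]
tcp_rot: [180.0, 0.0, 96.4]
wrist_force: [-0.2, -0.7, 2.8]
opening: -0.0001
```

Call:
servo_tool(
  motion=[
    [[4,0,2,0,0,0],[4,0,2,0,0,0],[4,0,2.5,0,0,0],[4,0,3,0,0,0],[0,0,0,0,0,0]],
  ],
)

```text
time: 29.95
ee_pos: [0.4649, -0.0773, 0.1611]
tcp_rot: [-179.9, -0.0, 96.4]
wrist_force: [0.2, 0.6, 0.0]
opening: 0.0002
```

```bash
python3 - <<'E'
from h import *
o=st(); print(loc(o["ee_pos"]))
p=snap("wrist","w17");snap("side","d17")
cv2.imwrite("pics/w17b.png",cv2.resize(p["color"][:,:,::-1],None,fx=1,fy=1))
crop("d17",200,130,220,180,3,"d17c")
E
```

```text
29.95 [ 0.4649 -0.0773  0.1611] [-1.7994e+02 -2.0000e-02  9.6450e+01] F [0.2 0.6 0. ] op 0.2 q [ -9.4  -6.6 -11.2  85.4   0.   74.1]
[-38.33897212 -55.49821555]
```

Call:
servo_tool(
  motion=[
    [[2,0,2,0,0,0],[2,0,2,0,0,0],[2,0,2,0,0,0],[2,0,2,0,0,0],[2,0,2,0,0,0]],
  ],
)

```text
time: 30.55
ee_pos: [0.4641, -0.0677, 0.1516]
tcp_rot: [-180.0, -0.0, 96.4]
wrist_force: [-0.2, -0.1, 0.9]
opening: -0.0001
```

Call:
servo_tool(
  motion=[
    [[2,0,2,0,0,0],[2,0,2,0,0,0],[1.5,0,2,0,0,0],[1.5,0,2,0,0,0],[1.5,0,2,0,0,0]],
  ],
)

```text
time: 31.05
ee_pos: [0.4632, -0.0593, 0.1416]
tcp_rot: [-180.0, 0.0, 96.4]
wrist_force: [-1.4, 0.5, -0.6]
opening: 0.0001
```

Call:
servo_tool(
  motion=[
    [[1.5,0,2,0,0,0],[1.5,0,2,0,0,0],[1,0,1.5,0,0,0],[1,0,1.5,0,0,0],[0,0,0,0,0,0]],
  ],
)

```text
time: 31.55
ee_pos: [0.4626, -0.0543, 0.1346]
tcp_rot: [-180.0, -0.0, 96.4]
wrist_force: [0.2, -0.8, -0.0]
opening: -0.0
```

```bash
python3 - <<'E'
from h import *
o=st(); print(loc(o["ee_pos"]))
p=snap("wrist","w18");snap("side","d18")
crop("d18",200,130,220,180,3,"d18c")
E
```

```text
31.55 [ 0.4626 -0.0543  0.1346] [-1.7998e+02 -1.0000e-02  9.6420e+01] F [ 0.2 -0.8 -0. ] op -0.0 q [ -6.7  -7.3 -14.8  82.5   0.   76.9]
[-38.15422925 -32.42558225]
```

Call:
servo_tool(
  motion=[
    [[0.5,0,1.5,0,0,0],[0.5,0,1.5,0,0,0],[0.5,0,1.5,0,0,0],[0.5,0,1,0,0,0],[0,0,1,0,0,0]],
  ],
)

```text
time: 32.15
ee_pos: [0.4624, -0.0524, 0.1282]
tcp_rot: [-180.0, -0.0, 96.4]
wrist_force: [0.6, 0.1, -0.5]
opening: 0.0001
```

Call:
servo_tool(
  motion=[
    [[0,0,1,0,0,0],[0,0,1,0,0,0],[0,0,0.5,0,0,0],[0,0,0.5,0,0,0]],
  ],
)

```text
time: 32.55
ee_pos: [0.4625, -0.0525, 0.1253]
tcp_rot: [180.0, -0.0, 96.4]
wrist_force: [-0.8, -0.3, 0.7]
opening: 0.0002
```

Call:
servo_tool(
  motion=[
    [[0,0,0.7,0,0,0],[0,0,0.7,0,0,0],[0,0,0.7,0,0,0]],
  ],
)

```text
time: 32.85
ee_pos: [0.4626, -0.0525, 0.1249]
tcp_rot: [179.9, 0.0, 96.4]
wrist_force: [-7.5, 0.2, 20.0]
opening: 0.0001
```

Call:
servo_tool(
  motion=[
    [[0,0,0.7,0,0,0],[0,0,0.7,0,0,0]],
  ],
)

```text
time: 33.05
ee_pos: [0.4626, -0.0525, 0.1248]
tcp_rot: [179.9, 0.0, 96.4]
wrist_force: [-11.9, 1.5, 30.3]
opening: -0.0003
```

Call:
servo_tool(
  motion=[
    [[0,0,0.7,0,0,0],[0,0,0.7,0,0,0]],
  ],
)

```text
time: 33.25
ee_pos: [0.4626, -0.0525, 0.1247]
tcp_rot: [179.8, 0.0, 96.4]
wrist_force: [-16.9, 1.9, 41.9]
opening: -0.0006
```

```bash
python3 - <<'E'
from h import *
o=st(); print(loc(o["ee_pos"]))
p=snap("wrist","w19");snap("side","d19")
crop("d19",200,150,180,150,4,"d19c")
cv2.imwrite("pics/w19b.png",cv2.resize(p["color"][:,:,::-1],None,fx=1.3,fy=1.3))
E
```

```text
33.25 [ 0.4626 -0.0525  0.1247] [1.798e+02 4.000e-02 9.642e+01] F [-16.9   1.9  41.9] op -0.6 q [ -6.5  -7.4 -16.   81.2   0.   77.1]
[-37.87025114 -30.57518615]
```

Call:
servo_tool(
  motion=[
    [[0,0,-3,0,0,0],[0,0,-10,0,0,0],[0,0,-30,0,0,0],[10,10,-40,0,0,0],[20,25,-40,0,0,0]],
  ],
  gripper=45,
)

```text
time: 33.85
ee_pos: [0.4926, -0.0198, 0.2444]
tcp_rot: [-180.0, 0.0, 96.3]
wrist_force: [1.8, -0.1, 0.8]
opening: 0.0451
```

Call:
servo_tool(
  motion=[
    [[10,3,-5,0,0,0],[0,0,0,0,0,0],[0,0,0,0,0,0]],
  ],
)

```text
time: 34.15
ee_pos: [0.4947, -0.0091, 0.2462]
tcp_rot: [-179.9, -0.0, 96.5]
wrist_force: [1.0, 0.5, -0.6]
opening: 0.0452
```

```bash
python3 - <<'E'
from h import *
o=st(); print(loc(o["ee_pos"]))
p=snap("wrist","w20");snap("side","d20")
crop("d20",200,150,180,150,4,"d20c")
cv2.imwrite("pics/w20b.png",cv2.resize(p["color"][:,:,::-1],None,fx=1.5,fy=1.5,interpolation=cv2.INTER_CUBIC))
for x,y in ((0,62),(0,34),(0,90)): print(proj(p,[*L(x/1e3,y/1e3),.14])*1.5)
E
```

```text
34.15 [ 0.4947 -0.0091  0.2462] [-179.88   -0.     96.45] F [ 1.   0.5 -0.6] op 45.2 q [-1.  -2.6  2.  94.6 -0.  82.5]
[-1.23031712  8.96718141]
[390.40263509 188.99541489]
[390.19313915 243.32995344]
[390.62653364 130.92544112]
```

Call:
servo_tool(
  motion=[
    [[18,0.5,10,0,0,0],[18,0.5,20,0,0,0],[17.5,0.8,20,0,0,0],[0,0,20,0,0,0.113],[0,0,10,0,0,0.113]],
  ],
)

```text
time: 34.75
ee_pos: [0.4895, 0.0441, 0.1646]
tcp_rot: [-179.8, 0.0, 83.2]
wrist_force: [0.1, 0.2, 0.6]
opening: 0.0448
```

Call:
servo_tool(
  motion=[
    [[0,0,0,0,0,0],[0,0,0,0,0,0],[0,0,0,0,0,0]],
  ],
)

```text
time: 35.05
ee_pos: [0.4911, 0.044, 0.168]
tcp_rot: [180.0, -0.0, 83.6]
wrist_force: [0.1, 0.4, 0.3]
opening: 0.0453
```

```bash
python3 - <<'E'
from h import *
o=st(); print(loc(o["ee_pos"]))
p=snap("wrist","w21")
cv2.imwrite("pics/w21b.png",cv2.resize(p["color"][:,:,::-1],None,fx=1.5,fy=1.5,interpolation=cv2.INTER_CUBIC))
E
```

```text
35.05 [0.4911 0.044  0.168 ] [ 1.7996e+02 -1.0000e-02  8.3580e+01] F [0.1 0.4 0.3] op 45.3 q [  5.1  -3.7  -7.8  85.9  -0.  101.5]
[ 1.10690615 62.15134769]
```

Call:
servo_tool(
  motion=[
    [[0,0,15,0,0,0],[0,0,13,0,0,0],[0,0,8,0,0,0],[0,0,0,0,0,0]],
  ],
)

```text
time: 35.5
ee_pos: [0.4901, 0.0443, 0.1295]
tcp_rot: [-179.8, 0.0, 83.5]
wrist_force: [0.1, -0.3, 0.6]
opening: 0.0449
```

Call:
servo_tool(
  motion=[
    [[0,0,0,0,0,0],[0,0,0,0,0,0],[0,0,0,0,0,0],[0,0,0,0,0,0],[0,0,0,0,0,0]],
  ],
  gripper=5,
  newtons=40,
)

```text
time: 36.0
ee_pos: [0.4907, 0.0444, 0.1317]
tcp_rot: [-180.0, -0.0, 83.5]
wrist_force: [-5.7, 0.8, 3.2]
opening: 0.0253
```

Call:
servo_tool(
  motion=[
    [[0,0,0,0,0,0],[0,0,0,0,0,0],[0,0,0,0,0,0]],
  ],
)

```text
time: 36.3
ee_pos: [0.4907, 0.0444, 0.1317]
tcp_rot: [-180.0, -0.0, 83.5]
wrist_force: [-4.9, -0.3, 3.3]
opening: 0.0254
```

```bash
python3 - <<'E'
from h import *
o=st(); print(loc(o["ee_pos"]),o["torque"])
p=snap("wrist","w22");snap("side","d22");snap("scene","s22")
cv2.imwrite("pics/w22b.png",cv2.resize(p["color"][:,:,::-1],None,fx=1.5,fy=1.5,interpolation=cv2.INTER_CUBIC))
crop("d22",210,130,120,100,6,"d22c")
E
```

```text
36.3 [0.4907 0.0444 0.1317] [-179.98   -0.     83.48] F [-4.9 -0.3  3.3] op 25.4 q [  5.2  -3.5 -11.6  81.9   0.  101.7]
[ 0.74326523 62.59466154] [0.07842765 1.11500231 0.00627546]
```

Call:
servo_tool(
  motion=[
    [[0,0,0,0,0,0],[0,0,0,0,0,0],[0,0,-5,0,0,0],[0,0,-6,0,0,0],[0,0,0,0,0,0]],
  ],
  gripper=40,
)

```text
time: 36.95
ee_pos: [0.4916, 0.0444, 0.1437]
tcp_rot: [179.9, -0.0, 83.5]
wrist_force: [0.5, 0.3, 0.1]
opening: 0.0398
```

Call:
servo_tool(
  motion=[
    [[0,0,0,0,0,0],[0,0,0,0,0,0],[0,0,0,0,0,0],[0,0,0,0,0,0],[0,0,0,0,0,0]],
  ],
  gripper=5,
  newtons=40,
)

```text
time: 37.45
ee_pos: [0.4907, 0.0443, 0.1425]
tcp_rot: [-180.0, 0.0, 83.5]
wrist_force: [-4.3, -1.4, 6.6]
opening: 0.0128
```

Call:
servo_tool(
  motion=[
    [[0,0,0,0,0,0.1],[0,0,0,0,0,0.12],[0,0,0,0,0,0.12],[0,0,0,0,0,0.12],[0,0,0,0,0,0.12]],
  ],
)

```text
time: 37.95
ee_pos: [0.4908, 0.0443, 0.1425]
tcp_rot: [-180.0, 0.0, 50.0]
wrist_force: [-3.8, -0.1, 5.1]
opening: 0.013
```

Call:
servo_tool(
  motion=[
    [[0,0,0,0,0,0.12],[0,0,0,0,0,0.12],[0,0,0,0,0,0.12],[0,0,0,0,0,0.12],[0,0,0,0,0,0.12]],
  ],
)

```text
time: 38.45
ee_pos: [0.4908, 0.0442, 0.1425]
tcp_rot: [180.0, 0.0, 15.6]
wrist_force: [-2.4, -1.6, 5.3]
opening: 0.0125
```

Call:
servo_tool(
  motion=[
    [[0,0,0,0,0,0.1],[0,0,0,0,0,0.06],[0,0,0,0,0,0],[0,0,0,0,0,0]],
  ],
)

```text
time: 38.85
ee_pos: [0.4908, 0.0441, 0.1425]
tcp_rot: [180.0, 0.0, 6.8]
wrist_force: [-4.2, -1.7, 4.6]
opening: 0.0131
```

```bash
python3 - <<'E'
from h import *
o=st(); print(loc(o["ee_pos"]),o["torque"])
p=snap("wrist","w23")
cv2.imwrite("pics/w23b.png",cv2.resize(p["color"][:,:,::-1],None,fx=1.5,fy=1.5,interpolation=cv2.INTER_CUBIC))
E
```

```text
38.85 [0.4908 0.0441 0.1425] [1.7997e+02 1.0000e-02 6.7700e+00] F [-4.2 -1.7  4.6] op 13.1 q [  5.1  -3.6 -10.5  83.1  -0.  178.4]
[ 0.84755579 62.3014649 ] [-0.41063997  0.7980175  -0.1041222 ]
```

Call:
servo_tool(
  motion=[
    [[0,0,0,0,0,0.01],[0,0,0,0,0,0.005],[0,0,0,0,0,0]],
  ],
)

```text
time: 39.2
ee_pos: [0.4909, 0.0441, 0.1426]
tcp_rot: [180.0, 0.0, 5.9]
wrist_force: [-4.2, -1.4, 5.6]
opening: 0.013
```

Call:
servo_tool(
  motion=[
    [[0,0,0,0,0,0],[0,0,0,0,0,0],[0,0,-10,0,0,0],[0,0,-30,0,0,0],[0,0,-50,0,0,0]],
  ],
  gripper=40,
)

```text
time: 39.7
ee_pos: [0.4899, 0.0443, 0.2314]
tcp_rot: [-180.0, 0.3, 5.9]
wrist_force: [1.3, -0.1, 1.1]
opening: 0.0402
```

```bash
python3 - <<'E'
from h import *
o=st(); print(loc(o["ee_pos"]),o["torque"])
p=snap("wrist","w24"); snap("side","d24"); snap("scene","s24")
cv2.imwrite("pics/w24b.png",cv2.resize(p["color"][:,:,::-1],None,fx=1.5,fy=1.5,interpolation=cv2.INTER_CUBIC))
a,b=load("s24"),load("d24")
crop("s24",160,130,50,65,10,"s24w");crop("d24",175,120,50,65,10,"d24w")
E
```

```text
39.7 [0.4899 0.0443 0.2314] [-179.99    0.26    5.85] F [ 1.3 -0.1  1.1] op 40.2 q [  5.2  -3.1  -0.2  93.2   0.  179.3]
[-0.07288044 62.57763603] [ 0.00882632 -0.07150161  0.03327318]
```

```bash
python3 - <<'E'
from h import *
a,b=load("s24"),load("d24")
# handle top centre and plate
print("top",tri([(a,160+22.5,130+14.5),(b,175+25,120+12)]))
o=bot.get_obs(); o=dict(o); r=o["tcp_rot"].copy(); r[0]=180;r[1]=0; o["tcp_rot"]=r
print("-- ");plan([.48,.40,.33],180,22,o)
E
```

```text
top [0.44302817 0.38183566 0.16170813]
-- 
[np.float64(1.1), np.float64(-16.1), np.float64(-4.3), np.float64(0.0), np.float64(0.0), np.float64(-0.1382)]
[np.float64(3.3), np.float64(-15.8), np.float64(-4.3), np.float64(0.0), np.float64(0.0), np.float64(-0.1382)]
[np.float64(5.4), np.float64(-15.2), np.float64(-4.3), np.float64(0.0), np.float64(0.0), np.float64(-0.1382)]
[np.float64(7.5), np.float64(-14.3), np.float64(-4.3), np.float64(0.0), np.float64(0.0), np.float64(-0.1382)]
[np.float64(9.4), np.float64(-13.2), np.float64(-4.3), np.float64(0.0), np.float64(0.0), np.float64(-0.1382)]
[np.float64(11.1), np.float64(-11.7), np.float64(-4.3), np.float64(0.0), np.float64(0.0), np.float64(-0.1382)]
[np.float64(12.6), np.float64(-10.1), np.float64(-4.3), np.float64(0.0), np.float64(0.0), np.float64(-0.1382)]
[np.float64(13.9), np.float64(-8.3), np.float64(-4.3), np.float64(0.0), np.float64(0.0), np.float64(-0.1382)]
[np.float64(14.9), np.float64(-6.3), np.float64(-4.3), np.float64(0.0), np.float64(0.0), np.float64(-0.1382)]
[np.float64(15.6), np.float64(-4.2), np.float64(-4.3), np.float64
[... 655 characters left out ...]
(0.0), np.float64(0.0), np.float64(-0.1382)]
[np.float64(12.3), np.float64(10.5), np.float64(-4.3), np.float64(0.0), np.float64(0.0), np.float64(-0.1382)]
[np.float64(10.7), np.float64(12.1), np.float64(-4.3), np.float64(0.0), np.float64(0.0), np.float64(-0.1382)]
[np.float64(9.0), np.float64(13.5), np.float64(-4.3), np.float64(0.0), np.float64(0.0), np.float64(-0.1382)]
[np.float64(7.0), np.float64(14.6), np.float64(-4.3), np.float64(0.0), np.float64(0.0), np.float64(-0.1382)]
[np.float64(4.9), np.float64(15.4), np.float64(-4.3), np.float64(0.0), np.float64(0.0), np.float64(-0.1382)]
[np.float64(2.8), np.float64(15.9), np.float64(-4.3), np.float64(0.0), np.float64(0.0), np.float64(-0.1382)]
```

Call:
servo_tool(
  motion=[
    [[1,-16,-5,0,0,-0.138],[3,-16,-5,0,0,-0.138],[5.5,-15,-5,0,0,-0.138],[7.5,-14,-5,0,0,-0.138],[9.5,-13,-5,0,0,-0.138]],
  ],
)

```text
time: 40.35
ee_pos: [0.4881, 0.1252, 0.257]
tcp_rot: [-180.0, 0.0, 45.7]
wrist_force: [0.2, 0.6, 0.6]
opening: 0.0398
```

Call:
servo_tool(
  motion=[
    [[11,-12,-5,0,0,-0.138],[12.5,-10,-5,0,0,-0.138],[14,-8,-5,0,0,-0.138],[15,-6,-5,0,0,-0.138],[15.5,-4,-5,0,0,-0.138]],
  ],
)

```text
time: 40.85
ee_pos: [0.4859, 0.2058, 0.282]
tcp_rot: [-179.9, 0.0, 85.2]
wrist_force: [-0.7, 0.2, -0.1]
opening: 0.0399
```

Call:
servo_tool(
  motion=[
    [[16,-2,-5,0,0,-0.138],[16,0,-5,0,0,-0.138],[16,2.5,-5,0,0,-0.138],[15.5,4.5,-5,0,0,-0.138],[14.5,7,-5,0,0,-0.138]],
  ],
)

```text
time: 41.35
ee_pos: [0.4831, 0.2863, 0.3069]
tcp_rot: [-179.9, -0.0, 124.8]
wrist_force: [-0.1, -0.4, -0.0]
opening: 0.0398
```

Call:
servo_tool(
  motion=[
    [[13.5,8.5,-5,0,0,-0.138],[12,10.5,-5,0,0,-0.138],[10.5,12,-5,0,0,-0.138],[9,13.5,-5,0,0,-0.138],[7,14.5,-3,0,0,-0.138]],
  ],
)

```text
time: 41.85
ee_pos: [0.4808, 0.3664, 0.33]
tcp_rot: [-180.0, -0.0, 164.3]
wrist_force: [0.2, -0.3, 0.4]
opening: 0.0401
```

Call:
servo_tool(
  motion=[
    [[5,15,0,0,0,-0.138],[3,16,0,0,0,-0.138],[0,0,0,0,0,0],[0,0,0,0,0,0]],
  ],
  gripper=50,
)

```text
time: 42.25
ee_pos: [0.4795, 0.3978, 0.3296]
tcp_rot: [-179.9, -0.1, 179.6]
wrist_force: [0.1, 0.2, -1.2]
opening: 0.0497
```

```bash
python3 - <<'E'
from h import *
o=st()
p=snap("wrist","w25")
cv2.imwrite("pics/w25b.png",cv2.resize(p["color"][:,:,::-1],None,fx=1.5,fy=1.5,interpolation=cv2.INTER_CUBIC))
E
```

```text
42.25 [0.4795 0.3978 0.3296] [-1.7994e+02 -6.0000e-02  1.7964e+02] F [ 0.1  0.2 -1.2] op 49.7 q [ 39.7  19.   35.6 106.7  -0.   40. ]
```

```bash
python3 - <<'E'
from h import *
crop("w25",225,90,80,85,8,"w25c")
E
python3 - <<'E'
from h import *
p=load("w25")
f=lambda u,v,z: onz(p,225+(u+.5)/8-.5,90+(v+.5)/8-.5,z)
H=np.array([f(*c,.151) for c in ((210,340),(400,293),(455,535),(265,582))]);P=np.array([f(*c,.088) for c in ((128,155),(460,120),(505,612),(195,648))]);B=np.array([f(*c,0.01) for c in ((70,145),(515,95),(548,545),(120,588))])
for X in (H,P,B):
    print(X.mean(0).round(4),[round(np.degrees(np.arctan2(*(X[j]-X[i])[[1,0]])),1) for i,j in ((0,3),(1,2))],[round(np.degrees(np.arctan2(-(X[j]-X[i])[0],(X[j]-X[i])[1])),1) for i,j in ((0,1),(3,2))],[round(1000*np.linalg.norm(X[j]-X[i]),1) for i,j in ((0,1),(0,3))])
E
```

```text
[0.4493 0.4065 0.151 ] [np.float64(12.3), np.float64(13.5)] [np.float64(13.3), np.float64(13.7)] [np.float64(24.6), np.float64(31.7)]
[0.4496 0.4065 0.088 ] [np.float64(6.8), np.float64(6.3)] [np.float64(5.4), np.float64(6.4)] [np.float64(49.7), np.float64(75.8)]
[0.45   0.4065 0.01  ] [np.float64(5.1), np.float64(5.6)] [np.float64(5.8), np.float64(5.5)] [np.float64(80.8), np.float64(81.7)]
```

Call:
servo_tool(
  motion=[
    [[15,4.5,20,0,0,0],[15,4.2,30,0,0,0],[0,0,30,0,0,-0.12],[0,0,30,0,0,-0.117],[0,0,20,0,0,0]],
  ],
  newtons=60,
)

```text
time: 42.8
ee_pos: [0.4491, 0.4054, 0.1984]
tcp_rot: [-179.9, -0.1, -166.6]
wrist_force: [-0.0, 0.3, 0.5]
opening: 0.0501
```

Call:
servo_tool(
  motion=[
    [[0,0,0,0,0,0],[0,0,0,0,0,0]],
  ],
)

```text
time: 43.0
ee_pos: [0.4497, 0.406, 0.2012]
tcp_rot: [180.0, 0.0, -166.8]
wrist_force: [-0.3, -0.1, -0.0]
opening: 0.05
```

```bash
python3 - <<'E'
from h import *
o=st()
p=snap("wrist","w26")
cv2.imwrite("pics/w26b.png",cv2.resize(p["color"][:,:,::-1],None,fx=1.5,fy=1.5,interpolation=cv2.INTER_CUBIC))
print(proj(p,[.4495,.4065,.151])*1.5)
E
```

```text
43.0 [0.4497 0.406  0.2012] [ 1.8000e+02  1.0000e-02 -1.6677e+02] F [-0.3 -0.1 -0. ] op 50.0 q [42.1 12.  12.5 90.5 -0.  28.9]
[386.86352462 326.87788669]
```

Call:
servo_tool(
  motion=[
    [[0,0,25,0,0,0],[0,0,25,0,0,0],[0,0,20,0,0,0],[0,0,8,0,0,0],[0,0,0,0,0,0]],
  ],
)

```text
time: 43.55
ee_pos: [0.4497, 0.4065, 0.1227]
tcp_rot: [-180.0, -0.0, -166.7]
wrist_force: [-0.4, 0.1, -0.2]
opening: 0.0499
```

Call:
servo_tool(
  motion=[
    [[0,0,0,0,0,0],[0,0,0,0,0,0]],
  ],
)

```text
time: 43.75
ee_pos: [0.4501, 0.4071, 0.1242]
tcp_rot: [179.9, 0.1, -166.6]
wrist_force: [-0.3, 0.3, -0.9]
opening: 0.0504
```

Call:
servo_tool(
  motion=[
    [[0,0,0,0,0,0],[0,0,0,0,0,0],[0,0,0,0,0,0],[0,0,0,0,0,0],[0,0,0,0,0,0]],
  ],
  gripper=10,
  newtons=70,
)

```text
time: 44.25
ee_pos: [0.4499, 0.4069, 0.1234]
tcp_rot: [180.0, 0.1, -166.6]
wrist_force: [-0.1, -0.7, 5.1]
opening: 0.0271
```

Call:
servo_tool(
  motion=[
    [[0,0,0,0,0,0],[0,0,0,0,0,0]],
  ],
)

```text
time: 44.45
ee_pos: [0.4499, 0.4069, 0.1234]
tcp_rot: [180.0, 0.1, -166.6]
wrist_force: [1.0, 0.2, 6.0]
opening: 0.0276
```

Call:
servo_tool(
  motion=[
    [[0,0,-5,0,0,0],[0,0,-10,0,0,0],[0,0,-15,0,0,0],[0,0,-20,0,0,0],[0,0,-25,0,0,0]],
  ],
)

```text
time: 44.95
ee_pos: [0.4493, 0.4064, 0.1986]
tcp_rot: [-180.0, -0.0, -166.6]
wrist_force: [0.8, 0.4, -0.5]
opening: 0.0271
```

Call:
servo_tool(
  motion=[
    [[0,0,-25,0,0,0],[0,0,-15,0,0,0],[0,0,0,0,0,0],[0,0,0,0,0,0]],
  ],
)

```text
time: 45.35
ee_pos: [0.4497, 0.4067, 0.2376]
tcp_rot: [180.0, 0.0, -166.6]
wrist_force: [-0.5, 0.2, -1.6]
opening: 0.0269
```

```bash
python3 - <<'E'
from h import *
o=st()
p=snap("wrist","w27");snap("side","d27");snap("scene","s27")
cv2.imwrite("pics/w27b.png",cv2.resize(p["color"][:,:,::-1],None,fx=1.5,fy=1.5,interpolation=cv2.INTER_CUBIC))
crop("d27",170,70,80,120,5,"d27c")
for n in ("s27","d27"):
    q=load(n); t=o["ee_pos"]; print(n,"tip pred",proj(q,[t[0],t[1],t[2]-.105]))
crop("s27",160,90,60,90,7,"s27c"); 
E
```

```text
45.35 [0.4497 0.4067 0.2376] [ 1.7999e+02  3.0000e-02 -1.6664e+02] F [-0.5  0.2 -1.6] op 26.9 q [42.1 12.6 17.3 94.6 -0.  28.8]
s27 tip pred [181.63643703 148.15441075]
d27 tip pred [199.71768704 136.80453816]
```

```bash
python3 - <<'E'
from h import *
crop("w20",180,65,160,100,5,"w20c");crop("w24",200,90,255,160,3.1,"w24c")
p=load("w27"); print("hole",onz(p,(385+.5)/1.5-.5,(268+.5)/1.5-.5,.088))
for n in ("w20","w24"):
    p=load(n); print(n,{k:(proj(p,[*L(x/1e3,y/1e3),z])).round(2).tolist() for k,x,y,z in (("FL",-75,110,.055),("RL",75,110,.055),("RR",75,-110,.055),("lidFL",-55,95,.106),("lidRL",55,95,.106),("lidRR",55,-95,.106),("lidFR",-55,-95,.106))})
E
```

```text
hole [0.44859551 0.40555271 0.088     ]
w20 {'FL': [184.71, 71.18], 'RL': [335.19, 71.41], 'RR': [321.99, 268.09], 'lidFL': [195.01, 83.37], 'lidRL': [325.37, 83.58], 'lidRR': [313.61, 281.49], 'lidFR': [205.32, 281.21]}
w24 {'FL': [215.73, 238.71], 'RL': [208.41, 97.05], 'RR': [435.45, 94.97], 'lidFL': [223.44, 242.88], 'lidRL': [218.05, 120.78], 'lidRR': [449.5, 118.68], 'lidFR': [429.57, 241.14]}
```

```bash
sed -i 's/^Q=.*/Q=np.array([.4969,-.0181,.1075])/' h.py; python3 - <<'E'
from h import *
o=dict(st()); r=o["tcp_rot"].copy(); r[0]=180;r[1]=0; o["tcp_rot"]=r
print(np.degrees(Q[2])+90, L(-.085,-.075),L(-.0602,-.075))
plan([*L(-.085,-.075),.26],90+np.degrees(Q[2]),13,o)
E
```

```text
45.5 [0.4493 0.4064 0.2362] [-1.7995e+02 -9.0000e-02 -1.6664e+02] F [ 0.9 -0.2 -2.1] op 27.2 q [42.1 12.7 17.2 94.6 -0.  28.8]
96.15929629765635 [ 0.42043765 -0.10178697] [ 0.44509449 -0.0991261 ]
[np.float64(11.2), np.float64(-37.5), np.float64(-1.8), np.float64(-0.0), np.float64(-0.0), np.float64(0.1305)]
[np.float64(6.2), np.float64(-38.7), np.float64(-1.8), np.float64(-0.0), np.float64(-0.0), np.float64(0.1305)]
[np.float64(1.1), np.float64(-39.1), np.float64(-1.8), np.float64(-0.0), np.float64(-0.0), np.float64(0.1305)]
[np.float64(-4.0), np.float64(-38.9), np.float64(-1.8), np.float64(-0.0), np.float64(-0.0), np.float64(0.1305)]
[np.float64(-9.0), np.float64(-38.1), np.float64(-1.8), np.float64(-0.0), np.float64(-0.0), np.float64(0.1305)]
[np.float64(-13.9), np.float64(-36.6), np.float64(-1.8), np.float64(-0.0), np.float64(-0.0), np.float64(0.1305)]
[np.float64(-18.5), np.float64(-34.5), np.float64(-1.8), np.float64(-0.0), np.float64(-0.0), np.float64(0.1305)]
[np.float64(-22.9), np.float64(-31.8), np.float64(-1.8), np.float64(-0.0), np.float64(-0.0), np.float64(0.1305)]
[np.float64(-26.8), np.float64(-28.5), np.float64(-1.8), np.float64(-0.0), np.float64(-0.0), np.float64(0.1305)]
[np.float64(-30.3), np.float64(-24.8), np.float64(-1.8), np.float64(-0.0), np.float64(-0.0), np.float64(0.1305)]
[np.float64(-33.3), np.float64(-20.7), np.float64(-1.8), np.float64(-0.0), np.float64(-0.0), np.float64(0.1305)]
[np.float64(-35.7), np.float64(-16.2), np.float64(-1.8), np.float64(-0.0), np.float64(-0.0), np.float64(0.1305)]
[np.float64(-37.5), np.float64(-11.4), np.float64(-1.8), np.float64(-0.0), np.float64(-0.0), np.float64(0.1305)]
```

Call:
servo_tool(
  motion=[
    [[11,-37.5,-3,0,0,0.13],[6,-38.5,-3,0,0,0.13],[1,-39,-2,0,0,0.13],[-4,-39,-2,0,0,0.13],[-9,-38,-2,0,0,0.13]],
  ],
)

```text
time: 46.0
ee_pos: [0.4386, 0.21, 0.2486]
tcp_rot: [-179.9, -0.0, 155.8]
wrist_force: [1.0, -0.2, -2.1]
opening: 0.0273
```

Call:
servo_tool(
  motion=[
    [[-14,-36.5,-2,0,0,0.13],[-18.5,-34.5,-2,0,0,0.13],[-23,-32,-2,0,0,0.13],[-27,-28.5,-2,0,0,0.13],[-30,-25,-2,0,0,0.13]],
  ],
)

```text
time: 46.5
ee_pos: [0.4281, 0.0144, 0.2588]
tcp_rot: [-180.0, -0.0, 118.6]
wrist_force: [0.3, -0.4, -0.7]
opening: 0.0274
```

Call:
servo_tool(
  motion=[
    [[-33,-20.5,0,0,0,0.13],[-36,-16,0,0,0,0.13],[-37.5,-11,0,0,0,0.13],[0,0,0,0,0,0.005],[0,0,0,0,0,0]],
  ],
)

```text
time: 47.0
ee_pos: [0.4229, -0.1019, 0.2587]
tcp_rot: [-179.9, -0.0, 96.2]
wrist_force: [-0.4, 0.0, -1.6]
opening: 0.027
```

```bash
python3 - <<'E'
from h import *
o=st(); print(loc(o["ee_pos"]))
p=snap("wrist","w28");snap("side","d28")
cv2.imwrite("pics/w28b.png",cv2.resize(p["color"][:,:,::-1],None,fx=1.5,fy=1.5,interpolation=cv2.INTER_CUBIC))
crop("d28",180,100,180,200,3,"d28c")
E
```

```text
47.0 [ 0.4229 -0.1019  0.2587] [-1.7993e+02 -4.0000e-02  9.6150e+01] F [-0.4  0.  -1.6] op 27.0 q [-13.6 -10.4  -3.7  96.7   0.   70.3]
[-82.53574171 -75.4165332 ]
```

Call:
servo_tool(
  motion=[
    [[0,4,25,0,0,0],[0,4,25,0,0,0],[0,4,20,0,0,0],[0,0,15,0,0,0],[0,0,0,0,0,0]],
  ],
)

```text
time: 47.6
ee_pos: [0.4344, -0.0989, 0.1725]
tcp_rot: [-179.8, -0.1, 96.4]
wrist_force: [0.5, 0.1, -1.0]
opening: 0.0275
```

Call:
servo_tool(
  motion=[
    [[0,0,5,0,0,0],[0,0,0,0,0,0],[0,0,0,0,0,0]],
  ],
)

```text
time: 47.9
ee_pos: [0.4355, -0.1, 0.1702]
tcp_rot: [179.9, 0.0, 96.3]
wrist_force: [0.0, -1.1, -1.6]
opening: 0.0273
```

```bash
python3 - <<'E'
from h import *
o=st(); print(loc(o["ee_pos"]))
p=snap("wrist","w29");snap("side","d29");snap("scene","s29")
cv2.imwrite("pics/w29b.png",cv2.resize(p["color"][100:320,180:400,::-1],None,fx=3.4,fy=2.7*1.25,interpolation=cv2.INTER_CUBIC)[:600])
crop("d29",220,190,120,110,6,"d29c");crop("s29",220,180,120,110,6,"s29c")
for n in ("s29","d29","w29"):
    q=load(n); t=o["ee_pos"]; print(n,"tip pred",proj(q,[t[0],t[1],t[2]-.1054]))
E
```

```text
47.9 [ 0.4355 -0.1     0.1702] [1.7994e+02 2.0000e-02 9.6250e+01] F [ 0.  -1.1 -1.6] op 27.3 q [-12.9 -10.1 -13.3  86.7  -0.   70.8]
[-69.79158483 -74.87320425]
s29 tip pred [287.67666853 271.98632239]
d29 tip pred [277.91809485 271.68600053]
w29 tip pred [258.06808514 192.93203778]
```

Call:
servo_tool(
  motion=[
    [[0,0,3,0,0,0],[0,3,2,0,0,0],[0,3,1,0,0,0],[0,3,0,0,0,0],[0,0.4,0,0,0,0]],
  ],
)

```text
time: 48.55
ee_pos: [0.445, -0.0989, 0.1633]
tcp_rot: [-180.0, -0.0, 96.3]
wrist_force: [0.5, -0.0, -1.3]
opening: 0.0272
```

Call:
servo_tool(
  motion=[
    [[0,0,0,0,0,0],[0,0,0,0,0,0]],
  ],
)

```text
time: 48.75
ee_pos: [0.4446, -0.099, 0.1634]
tcp_rot: [-180.0, -0.0, 96.2]
wrist_force: [-0.5, 0.2, -1.1]
opening: 0.0274
```

```bash
python3 - <<'E'
from h import *
o=st(); print(loc(o["ee_pos"]))
p=snap("wrist","w30");snap("side","d30");snap("scene","s30")
cv2.imwrite("pics/w30b.png",cv2.resize(p["color"][100:220,200:320,::-1],None,fx=5,fy=5,interpolation=cv2.INTER_CUBIC)[:600])
crop("d30",220,190,120,110,6,"d30c")
for n in ("s30","d30","w30"):
    q=load(n); t=o["ee_pos"]; print(n,"tip pred",proj(q,[t[0],t[1],t[2]-.1054]))
E
```

```text
48.75 [ 0.4446 -0.099   0.1634] [-180.     -0.     96.25] F [-0.5  0.2 -1.1] op 27.4 q [-12.5  -8.8 -13.   85.9  -0.   71.2]
[-60.64200924 -74.7920776 ]
s30 tip pred [290.09344523 271.59055833]
d30 tip pred [281.22984939 272.14989604]
w30 tip pred [258.22806873 192.96824449]
```

Call:
servo_tool(
  motion=[
    [[-1.5,0.3,0,0,0,0],[-1,0,0,0,0,0],[2,0,0,0,0,0],[2,0,0,0,0,0],[2,0,0,0,0,0]],
  ],
)

```text
time: 49.4
ee_pos: [0.4445, -0.0953, 0.1634]
tcp_rot: [-180.0, -0.0, 96.2]
wrist_force: [0.8, -0.1, -1.2]
opening: 0.0269
```

Call:
servo_tool(
  motion=[
    [[2,0,0,0,0,0],[2,0,0,0,0,0],[2,0,0,0,0,0],[2,0,0,0,0,0],[2,0,0,0,0,0]],
  ],
)

```text
time: 49.9
ee_pos: [0.4435, -0.0853, 0.1634]
tcp_rot: [180.0, -0.0, 96.2]
wrist_force: [-0.1, 1.1, -1.3]
opening: 0.0274
```

Call:
servo_tool(
  motion=[
    [[2,0,0,0,0,0],[2,0,0,0,0,0],[2,0,0,0,0,0],[2,0,0,0,0,0],[2,0,0,0,0,0]],
  ],
)

```text
time: 50.4
ee_pos: [0.4424, -0.0754, 0.1634]
tcp_rot: [-180.0, -0.0, 96.2]
wrist_force: [0.6, -0.4, -0.2]
opening: 0.0275
```

Call:
servo_tool(
  motion=[
    [[2,0,0,0,0,0],[2,0,0,0,0,0],[2,0,0,0,0,0],[2,0,0,0,0,0],[2,0,0,0,0,0]],
  ],
)

```text
time: 50.9
ee_pos: [0.4412, -0.0655, 0.1634]
tcp_rot: [-180.0, -0.0, 96.2]
wrist_force: [-0.3, 0.6, -0.6]
opening: 0.0273
```

```bash
python3 - <<'E'
from h import *
o=st(); print(loc(o["ee_pos"]))
p=snap("wrist","w31")
cv2.imwrite("pics/w31b.png",cv2.resize(p["color"][100:220,200:320,::-1],None,fx=5,fy=5,interpolation=cv2.INTER_CUBIC)[:600])
E
```

```text
50.9 [ 0.4412 -0.0655  0.1634] [-180.     -0.     96.25] F [-0.3  0.6 -0.6] op 27.3 q [ -8.4 -10.1 -14.1  86.    0.   75.3]
[-60.41456288 -41.13849279]
```

Call:
servo_tool(
  motion=[
    [[2,0,0,0,0,0],[2,0,0,0,0,0],[2,0,0,0,0,0],[2,0,0,0,0,0],[2,0,0,0,0,0]],
  ],
)

```text
time: 51.45
ee_pos: [0.4402, -0.0555, 0.1634]
tcp_rot: [-180.0, 0.0, 96.2]
wrist_force: [1.1, -0.3, -1.2]
opening: 0.0276
```

Call:
servo_tool(
  motion=[
    [[2,0,0,0,0,0],[2,0,0,0,0,0],[2,0,0,0,0,0],[2,0,0,0,0,0],[2,0,0,0,0,0]],
  ],
)

```text
time: 51.95
ee_pos: [0.4391, -0.0456, 0.1634]
tcp_rot: [-180.0, -0.0, 96.2]
wrist_force: [0.9, 0.6, -1.5]
opening: 0.0272
```

Call:
servo_tool(
  motion=[
    [[2,0,0,0,0,0],[2,0,0,0,0,0],[2,0,0,0,0,0],[2,0,0,0,0,0],[2,0,0,0,0,0]],
  ],
)

```text
time: 52.45
ee_pos: [0.438, -0.0357, 0.1634]
tcp_rot: [180.0, 0.0, 96.2]
wrist_force: [-0.1, 0.1, -0.5]
opening: 0.0269
```

Call:
servo_tool(
  motion=[
    [[2,0,0,0,0,0],[2,0,0,0,0,0],[2,0,0,0,0,0],[2,0,0,0,0,0],[2,0,0,0,0,0]],
  ],
)

```text
time: 52.95
ee_pos: [0.4369, -0.0257, 0.1634]
tcp_rot: [180.0, -0.0, 96.2]
wrist_force: [0.2, -0.0, -1.3]
opening: 0.0274
```

Call:
servo_tool(
  motion=[
    [[2,0,0,0,0,0],[2,0,0,0,0,0],[2,0,0,0,0,0],[2,0,0,0,0,0],[2,0,0,0,0,0]],
  ],
)

```text
time: 53.45
ee_pos: [0.4358, -0.0158, 0.1634]
tcp_rot: [180.0, 0.0, 96.2]
wrist_force: [-1.4, -0.2, -0.6]
opening: 0.027
```

Call:
servo_tool(
  motion=[
    [[2,0,0,0,0,0],[2,0,0,0,0,0],[2,0,0,0,0,0],[2,0,0,0,0,0],[2,0,0,0,0,0]],
  ],
)

```text
time: 53.95
ee_pos: [0.4347, -0.0058, 0.1634]
tcp_rot: [-180.0, 0.0, 96.2]
wrist_force: [-0.5, -0.7, -1.0]
opening: 0.0274
```

Call:
servo_tool(
  motion=[
    [[2,0,0,0,0,0],[2,0,0,0,0,0],[2,0,0,0,0,0],[2,0,0,0,0,0],[2,0,0,0,0,0]],
  ],
)

```text
time: 54.45
ee_pos: [0.4337, 0.0041, 0.1634]
tcp_rot: [-180.0, -0.0, 96.2]
wrist_force: [-0.6, -0.7, -1.0]
opening: 0.0273
```

Call:
servo_tool(
  motion=[
    [[2,0,0,0,0,0],[2,0,0,0,0,0],[2,0,0,0,0,0],[2,0,0,0,0,0],[2,0,0,0,0,0]],
  ],
)

```text
time: 54.95
ee_pos: [0.4326, 0.014, 0.1634]
tcp_rot: [180.0, 0.0, 96.2]
wrist_force: [0.1, 0.4, -1.7]
opening: 0.0273
```

Call:
servo_tool(
  motion=[
    [[2,0,0,0,0,0],[2,0,0,0,0,0],[2,0,0,0,0,0],[2,0,0,0,0,0],[2,0,0,0,0,0]],
  ],
)

```text
time: 55.45
ee_pos: [0.4315, 0.024, 0.1634]
tcp_rot: [-180.0, 0.0, 96.2]
wrist_force: [0.4, 0.2, -2.0]
opening: 0.0274
```

Call:
servo_tool(
  motion=[
    [[2,0,0,0,0,0],[2,0,0,0,0,0],[2,0,0,0,0,0],[2,0,0,0,0,0],[2,0,0,0,0,0]],
  ],
)

```text
time: 55.95
ee_pos: [0.4304, 0.0339, 0.1634]
tcp_rot: [-180.0, 0.0, 96.2]
wrist_force: [0.2, -0.1, -1.9]
opening: 0.0274
```

Call:
servo_tool(
  motion=[
    [[2,0,0,0,0,0],[2,0,0,0,0,0],[2,0,0,0,0,0],[2,0,0,0,0,0],[2,0,0,0,0,0]],
  ],
)

```text
time: 56.45
ee_pos: [0.4293, 0.0439, 0.1634]
tcp_rot: [-180.0, 0.0, 96.2]
wrist_force: [0.2, 0.3, -1.0]
opening: 0.0275
```

```bash
python3 - <<'E'
from h import *
o=st(); print(loc(o["ee_pos"]))
p=snap("wrist","w32"); snap("side","d32")
cv2.imwrite("pics/w32b.png",cv2.resize(p["color"][60:220,180:340,::-1],None,fx=3.7,fy=3.7,interpolation=cv2.INTER_CUBIC)[:600])
crop("d32",200,170,120,100,6,"d32c")
E
```

```text
56.45 [0.4293 0.0439 0.1634] [-180.      0.     96.24] F [ 0.2  0.3 -1. ] op 27.5 q [  5.8 -12.2 -15.8  86.4  -0.   89.6]
[-60.57257896  68.85152163]
```

Call:
servo_tool(
  motion=[
    [[2,0.1,0,0,0,0],[2,0.1,0,0,0,0],[2,0.1,0,0,0,0],[2,0.1,0,0,0,0],[2,0,0,0,0,0]],
  ],
)

```text
time: 57.05
ee_pos: [0.4286, 0.0539, 0.1634]
tcp_rot: [-180.0, 0.0, 96.2]
wrist_force: [-0.9, 0.5, -1.3]
opening: 0.0272
```

Call:
servo_tool(
  motion=[
    [[2,0,0,0,0,0],[2,0,0,0,0,0],[2,0,0,0,0,0],[2,0,0,0,0,0],[2,0,0,0,0,0]],
  ],
)

```text
time: 57.55
ee_pos: [0.4275, 0.0638, 0.1634]
tcp_rot: [180.0, -0.0, 96.2]
wrist_force: [0.4, 0.1, -1.6]
opening: 0.0272
```

Call:
servo_tool(
  motion=[
    [[2,0,0,0,0,0],[2,0,0,0,0,0],[2,0,0,0,0,0],[1.8,0.2,0,0,0,0],[1.7,0.9,0,0,0,0]],
  ],
)

```text
time: 58.05
ee_pos: [0.4276, 0.0733, 0.1634]
tcp_rot: [-180.0, -0.0, 96.2]
wrist_force: [0.8, -0.5, -1.5]
opening: 0.0269
```

Call:
servo_tool(
  motion=[
    [[1.3,1.4,0,0,0,0],[0.8,1.8,0,0,0,0],[0,2,0,0,0,0],[0,2,0,0,0,0],[0,2,0,0,0,0]],
  ],
)

```text
time: 58.55
ee_pos: [0.4367, 0.0763, 0.1634]
tcp_rot: [-180.0, 0.0, 96.2]
wrist_force: [-0.3, 0.1, -0.8]
opening: 0.0275
```

Call:
servo_tool(
  motion=[
    [[0,2,0,0,0,0],[0,2,0,0,0,0],[0,2,0,0,0,0],[0,2,0,0,0,0],[0,2,0,0,0,0]],
  ],
)

```text
time: 59.05
ee_pos: [0.4466, 0.0774, 0.1634]
tcp_rot: [180.0, -0.0, 96.2]
wrist_force: [0.3, 0.2, -1.1]
opening: 0.0269
```

```bash
python3 - <<'E'
from h import *
o=st(); print(loc(o["ee_pos"]))
p=snap("wrist","w33"); snap("side","d33");snap("scene","s33")
cv2.imwrite("pics/w33b.png",cv2.resize(p["color"][100:260,180:340,::-1],None,fx=3.7,fy=3.7,interpolation=cv2.INTER_CUBIC)[:600])
crop("d33",200,170,90,75,8,"d33c");crop("s33",210,170,90,75,8,"s33c")
for n in ("s33","d33"):
    q=load(n); t=o["ee_pos"]; print(n,"tip pred",proj(q,[t[0],t[1],t[2]-.1054]))
E
```

```text
59.05 [0.4466 0.0774 0.1634] [180.    -0.    96.25] F [ 0.3  0.2 -1.1] op 26.9 q [  9.8  -9.1 -13.2  85.9  -0.   93.6]
[-39.71630987 100.32962654]
s33 tip pred [245.28634667 227.51562561]
d33 tip pred [247.17216992 223.4836445 ]
```

Call:
servo_tool(
  motion=[
    [[0.1,2,0,0,0,0],[0.1,2,0,0,0,0],[0.1,2,0,0,0,0],[0.1,2,0,0,0,0],[0,2,0,0,0,0]],
  ],
)

```text
time: 59.7
ee_pos: [0.4565, 0.0789, 0.1634]
tcp_rot: [-180.0, 0.0, 96.2]
wrist_force: [-0.6, -0.5, -1.9]
opening: 0.0269
```

Call:
servo_tool(
  motion=[
    [[0,2,0,0,0,0],[0,2,0,0,0,0],[0,2,0,0,0,0],[0,2,0,0,0,0],[0,2,0,0,0,0]],
  ],
)

```text
time: 60.2
ee_pos: [0.4665, 0.08, 0.1634]
tcp_rot: [-180.0, -0.0, 96.2]
wrist_force: [0.3, 0.2, -1.7]
opening: 0.0274
```

Call:
servo_tool(
  motion=[
    [[0,2,0,0,0,0],[0,2,0,0,0,0],[0,2,0,0,0,0],[0,2,0,0,0,0],[0,2,0,0,0,0]],
  ],
)

```text
time: 60.7
ee_pos: [0.4764, 0.081, 0.1634]
tcp_rot: [-180.0, 0.0, 96.2]
wrist_force: [-0.5, -0.4, -1.7]
opening: 0.0276
```

Call:
servo_tool(
  motion=[
    [[0,2,0,0,0,0],[0,2,0,0,0,0],[0,2,0,0,0,0],[0,2,0,0,0,0],[0,2,0,0,0,0]],
  ],
)

```text
time: 61.2
ee_pos: [0.4864, 0.0821, 0.1634]
tcp_rot: [-180.0, 0.0, 96.2]
wrist_force: [0.0, -0.3, -2.3]
opening: 0.0272
```

Call:
servo_tool(
  motion=[
    [[0,2,0,0,0,0],[0,2,0,0,0,0],[0,2,0,0,0,0],[0,2,0,0,0,0],[0,2,0,0,0,0]],
  ],
)

```text
time: 61.7
ee_pos: [0.4963, 0.0832, 0.1634]
tcp_rot: [180.0, 0.0, 96.2]
wrist_force: [-1.0, 0.2, -1.5]
opening: 0.0271
```

Call:
servo_tool(
  motion=[
    [[0,2,0,0,0,0],[0,2,0,0,0,0],[0,2,0,0,0,0],[0,2,0,0,0,0],[0,2,0,0,0,0]],
  ],
)

```text
time: 62.2
ee_pos: [0.5062, 0.0843, 0.1634]
tcp_rot: [180.0, 0.0, 96.2]
wrist_force: [-0.8, -0.2, -1.8]
opening: 0.0273
```

Call:
servo_tool(
  motion=[
    [[0,2,0,0,0,0],[0,2,0,0,0,0],[0,2,0,0,0,0],[0,2,0,0,0,0],[0,2,0,0,0,0]],
  ],
)

```text
time: 62.7
ee_pos: [0.5162, 0.0854, 0.1634]
tcp_rot: [180.0, -0.0, 96.2]
wrist_force: [0.0, -0.4, -0.9]
opening: 0.0272
```

Call:
servo_tool(
  motion=[
    [[0,2,0,0,0,0],[0,2,0,0,0,0],[0,2,0,0,0,0],[0,2,0,0,0,0],[0,2,0,0,0,0]],
  ],
)

```text
time: 63.2
ee_pos: [0.5261, 0.0865, 0.1634]
tcp_rot: [-180.0, 0.0, 96.2]
wrist_force: [0.2, -0.3, -0.8]
opening: 0.0274
```

Call:
servo_tool(
  motion=[
    [[0,2,0,0,0,0],[0,2,0,0,0,0],[0,2,0,0,0,0],[0,2,0,0,0,0],[0,2,0,0,0,0]],
  ],
)

```text
time: 63.7
ee_pos: [0.5361, 0.0876, 0.1634]
tcp_rot: [180.0, -0.0, 96.2]
wrist_force: [-0.6, -0.3, -0.8]
opening: 0.027
```

```bash
python3 - <<'E'
from h import *
o=st(); print(loc(o["ee_pos"]))
p=snap("wrist","w34")
cv2.imwrite("pics/w34b.png",cv2.resize(p["color"][100:260,180:340,::-1],None,fx=3.7,fy=3.7,interpolation=cv2.INTER_CUBIC)[:600])
E
```

```text
63.7 [0.5361 0.0876 0.1634] [180.    -0.    96.24] F [-0.6 -0.3 -0.8] op 27.0 q [ 9.3  3.2 -1.5 85.4  0.  93. ]
[ 50.26591555 100.85796728]
```

Call:
servo_tool(
  motion=[
    [[0,2,0,0,0,0],[0,2,0,0,0,0],[0,2,0,0,0,0],[-0.8,1.8,0,0,0,0],[-1.3,1.4,0,0,0,0]],
  ],
)

```text
time: 64.25
ee_pos: [0.5454, 0.0865, 0.1634]
tcp_rot: [-180.0, -0.0, 96.3]
wrist_force: [-0.1, 0.2, -0.4]
opening: 0.027
```

Call:
servo_tool(
  motion=[
    [[-1.7,0.8,0,0,0,0],[-2,0,0,0,0,0],[-2,0,0,0,0,0],[-2,0,0,0,0,0],[-2,0,0,0,0,0]],
  ],
)

```text
time: 64.75
ee_pos: [0.5471, 0.0767, 0.1635]
tcp_rot: [180.0, -0.0, 96.2]
wrist_force: [-0.3, -0.4, -0.7]
opening: 0.0275
```

Call:
servo_tool(
  motion=[
    [[-2,0,0,0,0,0],[-2,0,0,0,0,0],[-2,0,0,0,0,0],[-2,0,0,0,0,0],[-2,0,0,0,0,0]],
  ],
)

```text
time: 65.25
ee_pos: [0.5482, 0.0668, 0.1634]
tcp_rot: [-180.0, 0.0, 96.2]
wrist_force: [1.0, 0.1, -1.4]
opening: 0.027
```

Call:
servo_tool(
  motion=[
    [[-2,0,0,0,0,0],[-2,0,0,0,0,0],[-2,0,0,0,0,0],[-2,0,0,0,0,0],[-2,0,0,0,0,0]],
  ],
)

```text
time: 65.75
ee_pos: [0.5493, 0.0569, 0.1634]
tcp_rot: [-180.0, -0.0, 96.2]
wrist_force: [0.8, -0.7, -1.3]
opening: 0.0274
```

```bash
python3 - <<'E'
from h import *
o=st(); print(loc(o["ee_pos"]))
p=snap("wrist","w35"); snap("scene","s35")
cv2.imwrite("pics/w35b.png",cv2.resize(p["color"][80:240,180:340,::-1],None,fx=3.7,fy=3.7,interpolation=cv2.INTER_CUBIC)[:600])
E
```

```text
65.75 [0.5493 0.0569 0.1634] [-180.     -0.     96.24] F [ 0.8 -0.7 -1.3] op 27.4 q [ 5.9  4.4 -0.1 85.5  0.  89.7]
[60.14113198 68.91705781]
```

Call:
servo_tool(
  motion=[
    [[-2,0.2,0,0,0,0],[-2,0.2,0,0,0,0],[-2,0.1,0,0,0,0],[-2,0,0,0,0,0],[-2,0,0,0,0,0]],
  ],
)

```text
time: 66.35
ee_pos: [0.5509, 0.0469, 0.1634]
tcp_rot: [180.0, 0.0, 96.2]
wrist_force: [0.3, 0.8, -1.3]
opening: 0.0273
```

Call:
servo_tool(
  motion=[
    [[-2,0,0,0,0,0],[-2,0,0,0,0,0],[-2,0,0,0,0,0],[-2,0,0,0,0,0],[-2,0,0,0,0,0]],
  ],
)

```text
time: 66.85
ee_pos: [0.552, 0.037, 0.1634]
tcp_rot: [-180.0, 0.0, 96.2]
wrist_force: [-0.1, -0.5, -1.2]
opening: 0.0269
```

Call:
servo_tool(
  motion=[
    [[-2,0,0,0,0,0],[-2,0,0,0,0,0],[-2,0,0,0,0,0],[-2,0,0,0,0,0],[-2,0,0,0,0,0]],
  ],
)

```text
time: 67.35
ee_pos: [0.553, 0.0271, 0.1634]
tcp_rot: [-180.0, -0.0, 96.2]
wrist_force: [0.3, 0.1, -0.9]
opening: 0.0272
```

Call:
servo_tool(
  motion=[
    [[-2,0,0,0,0,0],[-2,0,0,0,0,0],[-2,0,0,0,0,0],[-2,0,0,0,0,0],[-2,0,0,0,0,0]],
  ],
)

```text
time: 67.85
ee_pos: [0.5542, 0.0172, 0.1634]
tcp_rot: [180.0, -0.0, 96.2]
wrist_force: [-0.0, 0.9, -1.2]
opening: 0.0271
```

Call:
servo_tool(
  motion=[
    [[-2,0,0,0,0,0],[-2,0,0,0,0,0],[-2,0,0,0,0,0],[-2,0,0,0,0,0],[-2,0,0,0,0,0]],
  ],
)

```text
time: 68.35
ee_pos: [0.5552, 0.0072, 0.1634]
tcp_rot: [-180.0, 0.0, 96.2]
wrist_force: [0.8, 0.5, -1.5]
opening: 0.0272
```

Call:
servo_tool(
  motion=[
    [[-2,0,0,0,0,0],[-2,0,0,0,0,0],[-2,0,0,0,0,0],[-2,0,0,0,0,0],[-2,0,0,0,0,0]],
  ],
)

```text
time: 68.85
ee_pos: [0.5563, -0.0027, 0.1634]
tcp_rot: [180.0, 0.0, 96.2]
wrist_force: [-0.9, -0.5, -3.1]
opening: 0.0271
```

Call:
servo_tool(
  motion=[
    [[-2,0,0,0,0,0],[-2,0,0,0,0,0],[-2,0,0,0,0,0],[-2,0,0,0,0,0],[-2,0,0,0,0,0]],
  ],
)

```text
time: 69.35
ee_pos: [0.5574, -0.0127, 0.1634]
tcp_rot: [180.0, -0.0, 96.2]
wrist_force: [0.1, -0.1, -1.2]
opening: 0.0272
```

```bash
python3 - <<'E'
from h import *
o=st(); print(loc(o["ee_pos"]))
p=snap("wrist","w36")
cv2.imwrite("pics/w36b.png",cv2.resize(p["color"][80:240,180:340,::-1],None,fx=3.7,fy=3.7,interpolation=cv2.INTER_CUBIC)[:600])
E
```

```text
69.35 [ 0.5574 -0.0127  0.1634] [180.    -0.    96.25] F [ 0.1 -0.1 -1.2] op 27.2 q [-1.3  5.1  0.6 85.5  0.  82.5]
[60.75949535 -1.07740372]
```

```bash
python3 - <<'E'
from h import *
p=load("w13")
f=lambda u,v,z: onz(p,(u+.5)/1.5-.5,(v+.5)/1.5-.5,z)
for u,v,z in ((517,245,.04),(555,130,.04),(610,145,.1),(590,200,.1),(590,200,.15)): print(f(u,v,z).round(3),loc(f(u,v,z)).round(0))
E
```

```text
[ 0.644 -0.124  0.04 ] [ 135. -121.]
[ 0.659 -0.01   0.04 ] [162.  -9.]
[ 0.687 -0.022  0.1  ] [188. -24.]
[ 0.681 -0.069  0.1  ] [177. -70.]
[ 0.658 -0.067  0.15 ] [154. -66.]
```

Call:
servo_tool(
  motion=[
    [[-2,0,0,0,0,0],[-2,0,0,0,0,0],[-2,0,0,0,0,0],[-2,0,0,0,0,0],[-2,0,0,0,0,0]],
  ],
)

```text
time: 69.9
ee_pos: [0.5585, -0.0226, 0.1634]
tcp_rot: [-180.0, -0.0, 96.2]
wrist_force: [-0.5, 0.5, -0.9]
opening: 0.0277
```

Call:
servo_tool(
  motion=[
    [[-2,0,0,0,0,0],[-2,0,0,0,0,0],[-2,0,0,0,0,0],[-2,0,0,0,0,0],[-2,0,0,0,0,0]],
  ],
)

```text
time: 70.4
ee_pos: [0.5596, -0.0325, 0.1634]
tcp_rot: [180.0, 0.0, 96.2]
wrist_force: [0.7, -0.3, -1.3]
opening: 0.0274
```

Call:
servo_tool(
  motion=[
    [[-2,0,0,0,0,0],[-2,0,0,0,0,0],[-2,0,0,0,0,0],[-2,0,0,0,0,0],[-2,0,0,0,0,0]],
  ],
)

```text
time: 70.9
ee_pos: [0.5607, -0.0425, 0.1634]
tcp_rot: [-180.0, -0.0, 96.2]
wrist_force: [0.8, -0.6, -1.2]
opening: 0.0269
```

Call:
servo_tool(
  motion=[
    [[-2,0,0,0,0,0],[-2,0,0,0,0,0],[-2,0,0,0,0,0],[-2,0,0,0,0,0],[-2,0,0,0,0,0]],
  ],
)

```text
time: 71.4
ee_pos: [0.5618, -0.0524, 0.1634]
tcp_rot: [180.0, -0.0, 96.2]
wrist_force: [0.3, -0.4, -0.9]
opening: 0.0271
```

```bash
python3 - <<'E'
from h import *
o=st(); print(loc(o["ee_pos"]))
p=snap("wrist","w37");snap("side","d37")
cv2.imwrite("pics/w37b.png",cv2.resize(p["color"][:,:,::-1],None,fx=1.5,fy=1.5,interpolation=cv2.INTER_CUBIC)[:600])
crop("d37",200,100,240,180,3,"d37c")
E
```

```text
71.4 [ 0.5618 -0.0524  0.1634] [180.    -0.    96.25] F [ 0.3 -0.4 -0.9] op 27.1 q [-5.3  6.   1.6 85.6  0.  78.4]
[ 60.82832205 -41.0709967 ]
```

Call:
servo_tool(
  motion=[
    [[-2,0,0,0,0,0],[-2,0,0,0,0,0],[-2,0,0,0,0,0],[-2,0,0,0,0,0],[-2,0,0,0,0,0]],
  ],
)

```text
time: 72.0
ee_pos: [0.5629, -0.0624, 0.1634]
tcp_rot: [180.0, -0.0, 96.2]
wrist_force: [0.1, 0.0, -0.1]
opening: 0.0273
```

Call:
servo_tool(
  motion=[
    [[-2,0,0,0,0,0],[-2,0,0,0,0,0],[-2,0,0,0,0,0],[-2,0,0,0,0,0],[-2,0,0,0,0,0]],
  ],
)

```text
time: 72.5
ee_pos: [0.5639, -0.0723, 0.1634]
tcp_rot: [-180.0, 0.0, 96.2]
wrist_force: [-0.0, -0.4, -1.1]
opening: 0.0269
```

Call:
servo_tool(
  motion=[
    [[-2,0,0,0,0,0],[-2,0,0,0,0,0],[-2,0,0,0,0,0],[-2,0,0,0,0,0],[-2,0,0,0,0,0]],
  ],
)

```text
time: 73.0
ee_pos: [0.565, -0.0823, 0.1634]
tcp_rot: [-180.0, 0.0, 96.2]
wrist_force: [-0.3, 1.2, -1.2]
opening: 0.0278
```

Call:
servo_tool(
  motion=[
    [[-2,0,0,0,0,0],[-2,0,0,0,0,0],[-2,0,0,0,0,0],[0,0,0,0,0,0]],
  ],
)

```text
time: 73.4
ee_pos: [0.5657, -0.0883, 0.1634]
tcp_rot: [-180.0, 0.0, 96.2]
wrist_force: [-0.3, -0.4, -1.5]
opening: 0.0274
```

```bash
python3 - <<'E'
from h import *
o=st(); print(loc(o["ee_pos"]))
p=snap("wrist","w38");snap("side","d38")
cv2.imwrite("pics/w38b.png",cv2.resize(p["color"][80:240,180:340,::-1],None,fx=3.7,fy=3.7,interpolation=cv2.INTER_CUBIC)[:600])
E
```

```text
73.4 [ 0.5657 -0.0883  0.1634] [-180.      0.     96.23] F [-0.3 -0.4 -1.5] op 27.4 q [-8.9  7.2  2.9 85.7 -0.  74.9]
[ 60.85065988 -77.18476305]
```

Call:
servo_tool(
  motion=[
    [[0,3,0,0,0,0],[5,3,0,0,0,0],[15,0,0,0,0,0],[20,0,0,0,0,0],[20,0,0,0,0,0]],
  ],
)

```text
time: 74.0
ee_pos: [0.5648, -0.0262, 0.1634]
tcp_rot: [-180.0, -0.0, 96.2]
wrist_force: [0.8, -0.4, -1.0]
opening: 0.0274
```

Call:
servo_tool(
  motion=[
    [[20,0,0,0,0,0],[20,0,0,0,0,0],[20,0,0,0,0,0],[20,0,0,0,0,0],[20,0,0,0,0,0]],
  ],
)

```text
time: 74.5
ee_pos: [0.5537, 0.0736, 0.1635]
tcp_rot: [-180.0, -0.0, 96.3]
wrist_force: [0.8, 0.3, -1.8]
opening: 0.027
```

Call:
servo_tool(
  motion=[
    [[20,0,0,0,0,0],[20,0,0,0,0,0],[15,-5,-10,0,0,0],[10,-15,-25,0,0,0],[0,-15,-25,0,0,0]],
  ],
)

```text
time: 75.0
ee_pos: [0.5109, 0.1341, 0.2243]
tcp_rot: [-179.9, -0.0, 96.3]
wrist_force: [-0.4, -0.1, -0.7]
opening: 0.0276
```

Call:
servo_tool(
  motion=[
    [[0,-10,-25,0,0,0],[0,0,-10,0,0,0],[0,0,0,0,0,0]],
  ],
)

```text
time: 75.3
ee_pos: [0.5029, 0.1319, 0.2602]
tcp_rot: [179.8, -0.0, 96.3]
wrist_force: [0.2, 0.7, -2.1]
opening: 0.0276
```

```bash
python3 - <<'E'
from h import *
o=st(); print(loc(o["ee_pos"]))
o=dict(o); r=o["tcp_rot"].copy(); r[0]=180;r[1]=0; o["tcp_rot"]=r
plan([.4499,.4069,.255],-166.6,13,o)
E
```

```text
75.3 [0.5029 0.1319 0.2602] [ 1.7981e+02 -3.0000e-02  9.6270e+01] F [ 0.2  0.7 -2.1] op 27.6 q [14.7  0.9  6.9 95.8 -0.  98.4]
[ 22.03515093 148.49492822]
[np.float64(21.5), np.float64(-1.7), np.float64(0.4), np.float64(0.0), np.float64(0.0), np.float64(-0.1304)]
[np.float64(21.5), np.float64(1.1), np.float64(0.4), np.float64(0.0), np.float64(0.0), np.float64(-0.1304)]
[np.float64(21.2), np.float64(3.9), np.float64(0.4), np.float64(0.0), np.float64(0.0), np.float64(-0.1304)]
[np.float64(20.5), np.float64(6.6), np.float64(0.4), np.float64(0.0), np.float64(0.0), np.float64(-0.1304)]
[np.float64(19.5), np.float64(9.2), np.float64(0.4), np.float64(0.0), np.float64(0.0), np.float64(-0.1304)]
[np.float64(18.1), np.float64(11.6), np.float64(0.4), np.float64(0.0), np.float64(0.0), np.float64(-0.1304)]
[np.float64(16.5), np.float64(13.9), np.float64(0.4), np.float64(0.0), np.float64(0.0), np.float64(-0.1304)]
[np.float64(14.5), np.float64(15.9), np.float64(0.4), np.float64(0.0), np.float64(0.0), np.float64(-0.1304)]
[np.float64(12.3), np.float64(17.7), np.float64(0.4), np.float64(0.0), np.float64(0.0), np.float64(-0.1304)]
[np.float64(9.9), np.float64(19.1), np.float64(0.4), np.float64(0.0), np.float64(0.0), np.float64(-0.1304)]
[np.float64(7.3), np.float64(20.3), np.float64(0.4), np.float64(0.0), np.float64(0.0), np.float64(-0.1304)]
[np.float64(4.6), np.float64(21.0), np.float64(0.4), np.float64(0.0), np.float64(0.0), np.float64(-0.1304)]
[np.float64(1.9), np.float64(21.5), np.float64(0.4), np.float64(0.0), np.float64(0.0), np.float64(-0.1304)]
```

Call:
servo_tool(
  motion=[
    [[21.5,-1.5,0.5,0,0,-0.13],[21.5,1,0.5,0,0,-0.13],[21,4,0.5,0,0,-0.13],[20.5,6.5,0.5,0,0,-0.13],[19.5,9,0.5,0,0,-0.13]],
  ],
)

```text
time: 75.8
ee_pos: [0.4822, 0.2378, 0.254]
tcp_rot: [-179.9, -0.0, 133.8]
wrist_force: [0.5, 0.0, -0.5]
opening: 0.0268
```

Call:
servo_tool(
  motion=[
    [[18,11.5,0.5,0,0,-0.13],[16.5,14,0.5,0,0,-0.13],[14.5,16,0.5,0,0,-0.13],[12.5,17.5,0.5,0,0,-0.13],[10,19,0,0,0,-0.13]],
  ],
)

```text
time: 76.3
ee_pos: [0.4618, 0.3435, 0.2519]
tcp_rot: [-179.9, -0.1, 171.0]
wrist_force: [0.8, 0.5, -0.4]
opening: 0.0273
```

Call:
servo_tool(
  motion=[
    [[7.5,20,0,0,0,-0.13],[4.5,21,0,0,0,-0.13],[2,21.5,0,0,0,-0.135],[0,0,0,0,0,0],[0,0,0,0,0,0]],
  ],
)

```text
time: 76.8
ee_pos: [0.4498, 0.4059, 0.2522]
tcp_rot: [-179.9, -0.1, -166.7]
wrist_force: [0.3, -0.3, -0.4]
opening: 0.0274
```

```bash
python3 - <<'E'
from h import *
o=st()
o2=dict(o); r=o["tcp_rot"].copy(); r[0]=180;r[1]=0; o2["tcp_rot"]=r
plan([.4499,.4069,o["ee_pos"][2]],-166.6,1,o2)
p=snap("wrist","w40");snap("side","d40");snap("scene","s40")
cv2.imwrite("pics/w40b.png",cv2.resize(p["color"][80:260,180:340,::-1],None,fx=3.3,fy=3.3,interpolation=cv2.INTER_CUBIC))
print(proj(p,[.4499,.4069,.088]), proj(load("w27"),[.4499,.4069,.088]))
E
```

```text
76.8 [0.4498 0.4059 0.2522] [-1.7992e+02 -1.2000e-01 -1.6673e+02] F [ 0.3 -0.3 -0.4] op 27.4 q [42.1 13.1 19.5 96.5 -0.  28.8]
[np.float64(-0.3), np.float64(0.9), np.float64(0.0), np.float64(0.0), np.float64(0.0), np.float64(-0.0022)]
[258.64479359 177.05517931] [257.56186632 180.11352066]
```

Call:
servo_tool(
  motion=[
    [[0,0.8,15,0,0,-0.002],[0,0,17,0,0,0],[0,0,15,0,0,0],[0,0,0,0,0,0],[0,0,0,0,0,0]],
  ],
)

```text
time: 77.45
ee_pos: [0.4499, 0.406, 0.2074]
tcp_rot: [-180.0, 0.0, -166.6]
wrist_force: [0.1, -0.0, -0.7]
opening: 0.0274
```

Call:
servo_tool(
  motion=[
    [[0,0,0,0,0,0],[0,0,0,0,0,0]],
  ],
)

```text
time: 77.65
ee_pos: [0.45, 0.4067, 0.208]
tcp_rot: [180.0, 0.1, -166.5]
wrist_force: [0.2, 0.2, -2.2]
opening: 0.0278
```

```bash
python3 - <<'E'
from h import *
o=st()
o2=dict(o); r=o["tcp_rot"].copy(); r[0]=180;r[1]=0; o2["tcp_rot"]=r
plan([.4499,.4069,o["ee_pos"][2]],-166.6,1,o2)
p=snap("wrist","w41");snap("side","d41");snap("scene","s41")
cv2.imwrite("pics/w41b.png",cv2.resize(p["color"][100:260,180:340,::-1],None,fx=3.3,fy=3.3,interpolation=cv2.INTER_CUBIC))
crop("d41",170,100,70,80,7,"d41c");crop("s41",155,110,70,80,7,"s41c")
E
```

```text
77.65 [0.45   0.4067 0.208 ] [ 1.7996e+02  8.0000e-02 -1.6654e+02] F [ 0.2  0.2 -2.2] op 27.8 q [42.1 12.1 13.4 91.2 -0.  28.7]
[np.float64(0.0), np.float64(0.2), np.float64(0.0), np.float64(0.0), np.float64(-0.0), np.float64(0.001)]
```

Call:
servo_tool(
  motion=[
    [[0,0,5,0,0,0],[0,0,5,0,0,0],[0,0,4,0,0,0],[0,0,4,0,0,0],[0,0,4,0,0,0]],
  ],
)

```text
time: 78.3
ee_pos: [0.4496, 0.4065, 0.1844]
tcp_rot: [-180.0, -0.0, -166.5]
wrist_force: [0.2, -0.6, -1.6]
opening: 0.0269
```

Call:
servo_tool(
  motion=[
    [[0,0,5,0,0,0],[0,0,5,0,0,0],[0,0,5,0,0,0],[0,0,5,0,0,0],[0,0,5,0,0,0]],
  ],
)

```text
time: 78.8
ee_pos: [0.4497, 0.4066, 0.1594]
tcp_rot: [-180.0, -0.0, -166.5]
wrist_force: [-0.4, 0.6, -1.3]
opening: 0.0277
```

Call:
servo_tool(
  motion=[
    [[0,0,4,0,0,0],[0,0,4,0,0,0],[0,0,4,0,0,0],[0,0,4,0,0,0],[0,0,4,0,0,0]],
  ],
)

```text
time: 79.3
ee_pos: [0.4497, 0.4066, 0.1396]
tcp_rot: [180.0, 0.0, -166.5]
wrist_force: [0.4, -0.1, -1.1]
opening: 0.0268
```

Call:
servo_tool(
  motion=[
    [[0,0,3,0,0,0],[0,0,3,0,0,0],[0,0,3,0,0,0],[0,0,2,0,0,0],[0,0,2,0,0,0]],
  ],
)

```text
time: 79.8
ee_pos: [0.4497, 0.4066, 0.1268]
tcp_rot: [180.0, 0.0, -166.5]
wrist_force: [-0.7, -0.3, -1.5]
opening: 0.027
```

Call:
servo_tool(
  motion=[
    [[0,0,1,0,0,0],[0,0,1,0,0,0],[0,0,0.5,0,0,0],[0,0,0.5,0,0,0],[0,0,0,0,0,0]],
  ],
)

```text
time: 80.3
ee_pos: [0.4497, 0.4066, 0.1239]
tcp_rot: [-180.0, -0.0, -166.5]
wrist_force: [-0.6, -0.5, -0.8]
opening: 0.0272
```

Call:
servo_tool(
  motion=[
    [[0,0,0.4,0,0,0],[0,0,0.4,0,0,0],[0,0,0.3,0,0,0],[0,0,0,0,0,0]],
  ],
)

```text
time: 80.7
ee_pos: [0.4497, 0.4066, 0.1235]
tcp_rot: [180.0, 0.0, -166.5]
wrist_force: [-2.1, -1.1, 5.3]
opening: 0.0271
```

Call:
servo_tool(
  motion=[
    [[0,0,0,0,0,0],[0,0,0,0,0,0],[0,0,0,0,0,0],[0,0,0,0,0,0],[0,0,0,0,0,0]],
  ],
  gripper=50,
)

```text
time: 81.2
ee_pos: [0.4497, 0.4066, 0.1227]
tcp_rot: [-180.0, -0.0, -166.5]
wrist_force: [1.2, 0.1, -1.0]
opening: 0.0496
```

Call:
servo_tool(
  motion=[
    [[0,0,-8,0,0,0],[0,0,-15,0,0,0],[0,0,-25,0,0,0],[0,0,-30,0,0,0],[0,0,-30,0,0,0]],
  ],
)

```text
time: 81.7
ee_pos: [0.4496, 0.4065, 0.2334]
tcp_rot: [180.0, 0.1, -166.5]
wrist_force: [0.5, 0.5, 0.7]
opening: 0.0501
```

Call:
servo_tool(
  motion=[
    [[0,0,-10,0,0,0],[0,0,0,0,0,0],[0,0,0,0,0,0]],
  ],
)

```text
time: 82.0
ee_pos: [0.4496, 0.4066, 0.2402]
tcp_rot: [-180.0, -0.0, -166.5]
wrist_force: [-0.3, -0.4, -0.6]
opening: 0.0499
```

```bash
python3 - <<'E'
from h import *
for c in ("scene","side","wrist"):
    snap(c,"f1_"+c)
st()
import cv2,numpy as np
a=cv2.imread("pics/f1_scene.png");b=cv2.imread("pics/f1_side.png")
print(a.shape)
E
```

```text
82.15 [0.4494 0.4063 0.2393] [-1.7994e+02 -1.2000e-01 -1.6652e+02] F [ 0.3  0.  -1. ] op 50.4 q [42.1 12.8 17.6 95.   0.  28.6]
(384, 512, 3)
```

View pics/f1_scene.png

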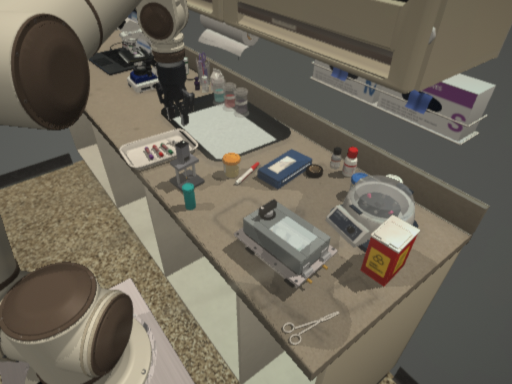

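View pics/f1_side.png

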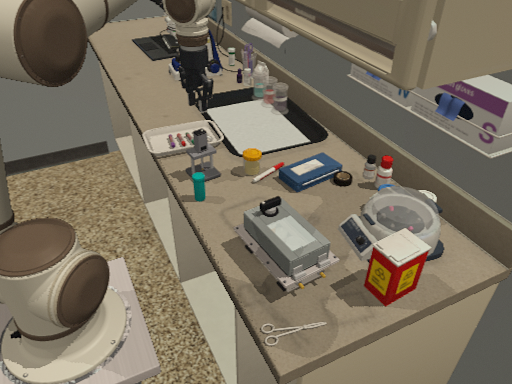

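View pics/f1_wrist.png

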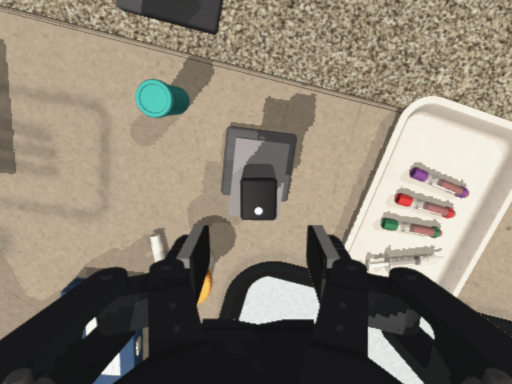

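```bash
python3 - <<'E'
import cv2,numpy as np
b=cv2.imread("pics/f1_side.png")
x=cv2.resize(b[115:195,160:260],None,fx=4,fy=4,interpolation=3); y=cv2.resize(b[190:270,225:325],None,fx=4,fy=4,interpolation=3)
cv2.imwrite("pics/f2.png",np.hstack([x,y]))
E
```

```text
(no output)
```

View pics/f2.png

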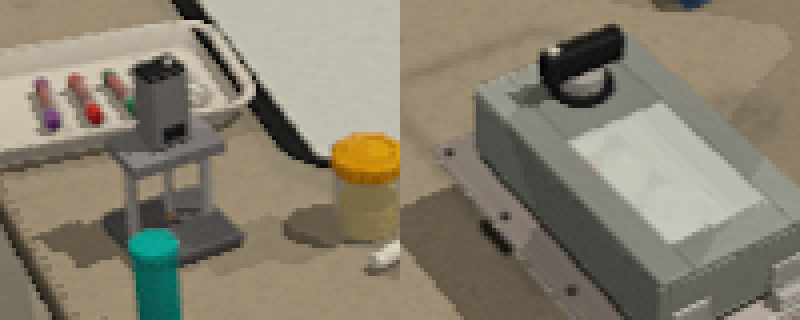

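The wand stands upright in the stand with its probe through the hole. The lid is flat and the latch wing lies along the chamber's x. The cup, the hemostat and the turquoise vial are where they were, so I'm handing the job in.

```bash
python3 -c "
from workcell import bot
print(bot.job_done())"
```

```text
the job is handed in; nothing more can be done
None
```

I did every step of the job in the order asked and handed it in at about 82 s of the 208 s allowed.

- **Bottles:** all three were present. I seated the tall vial in pocket 1, the dropper bottle in pocket 2 and the short vial in pocket 3.
- **Lid and latch:** the lid is shut and the latch is turned clockwise to locked. The last pictures show the lid flat and the latch wing along the chamber's x.
- **Seam pass:** I ran the wand along the front, left end and rear in one unbroken pass at about 2 cm/s. By my pose estimate the tip stayed about 5 mm from the lid wall and just above the flange, with no contact force.
- **Wand:** it went back into its stand with about 5 N at touchdown. The last pictures show it upright and docked, with the gripper clear above it.
- **Bystanders:** the specimen cup, hemostat and turquoise look-alike were not touched.

**Less than ideal:**
- **Lid force:** the fingertips reached about 42 N for a moment as the lid seated, so that part was less gentle than intended. It went just over the 40 N figure, which is stated for the arm and gripper body.
- **Latch:** the gripper may have nudged the latch slightly while closing the lid, before I locked it.
- **Seam distance:** I worked it out from the estimated chamber pose and did not measure it directly.

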